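Fit the retaining ring to the pulley spindle with ring pliers

ROBOT

A 6-joint arm with a two-finger parallel gripper is mounted at the origin on a cart in front of the work surface, level with it; the furniture and walls round the work are solid. World frame = base frame: x ahead of the robot, y to its left, z up, the work surface at z = 0. Lengths are in m, angles in rad, forces in N, time in s.
With the tool pointing down it reaches from about 0.4 to 0.925 m from the base axis. Payload 12.5 kg.
Tool frame: the origin (TCP) lies on the front face of the gripper's body, between the roots of the fingers; the fingertips stand 78 mm ahead of it and the grasp point (between the pads) lies 59 mm ahead of it; z points along the fingers, y is the direction in which the jaws open and shut (so a half turn about z gives the same grasp; the last joint's range is limited). The gripper opens to 95 mm and grips with 3 to 60 N. Pads are 20 mm wide; open, the fingers measure 119 mm over their backs; the gripper's body (75 mm by 180 mm) begins 59 mm behind the grasp point.
Start: joints at [1.171, 0.491, 1.559, -0, 1.092, -0.106], TCP at [0.181, 0.598, 0.292] pointing down, gripper open.
Joint ranges: [-3.1, 3.1], [-0.84, 2.19], [0.05, 2.79], [-1.13, 4.28], [0.06, 2.93], [-2.69, 2.69]. Speed limits (rad/s): [2.22, 2.22, 2.79, 3.14, 3.14, 3.14].

INTERFACE

Orientations are given as [roll, pitch, yaw] about the fixed x, y, z axes, in that order (R = Rz(yaw) Ry(pitch) Rx(roll)).
In Python, from station import manip gives the robot as it stands.
- The arm moves only by the shell command python3 -m pendant 'ROWS' [FORCE]. ROWS is JSON, a list of rows, each a list of 3 entries, a list of its own where there are three numbers: the shift along the tool's x, y, z in m, then the turn, a rotation vector about the tool's x, y, z in degrees, then the opening, from 0 (shut) to 1 (fully open). A call has exactly 10 rows; each row is the pose to reach, as a shift and turn from the pose commanded when the call began, along the tool's axes at that moment; what a row does not reach only later rows make up. A row lasts 1/12 s, in which the tool goes at most 41.7 mm and 7.16 degrees, less where a joint would pass 70% of its speed; a pose out of reach is approached as far as the arm can. A call with a gripper value outside its range is refused whole. The fingers move at their own pace and stop on an object; FORCE is the grip in N (left out, the last holds). Time passes only in rows, so rows that repeat a pose let the fingers close, or fill a call up. It gives the time, the measured TCP pose, the force and the opening at its end, in the units of the state.
- manip.read_state(): the state, without advancing time (a new reading comes with each control period).
- manip.snapshot(name): name is "scene" or "top"; returns a dict with "frame" (420x560x3 uint8, red, green, blue), "camera_matrix" (3x3 intrinsics, pixels), "R" (3x3) and "t" (3): a world point X has camera coordinates R X + t. Camera axes: x right, y down, z forward; pixel columns grow to the right and rows downward; lengths in m; the calibration is good to about 2 mm. A picture is of the moment at which its call begins. There is no depth.
- manip.sign_off(): hands the job in, once; it reports no verdict.
The state is a dict: "clock": time; "joints": joint angles; "joint_velocities": joint speeds; "effort": joint torques, N m; "tcp_pos": TCP position; "eef_rot": TCP orientation; "ft_force": force on the tool from outside, world axes, zero at the start; "ft_torque": the same for the moment, N m; "grip_width": finger opening in m.
Only numpy, scipy, OpenCV 4.12 (cv2) and the standard library are available. Lean on these libraries where they do the work, as an engineer would, in place of code of your own. Each camera call takes 0.05 s, during which the arm holds its last target. There are 200 camera calls.

TASK

Fit the steel retaining ring from the aluminium nest to the pulley spindle: take the yellow-handled ring pliers out of the wooden block, put both tips right home in the ring's two eyes, spread the ring only as far as it needs to pass over the spindle's end without overstretching it, and lower it gently by feel until it lies on the brass washer. Let it close fully into the groove there, draw the pliers off and stand them back upright in their slot. Press lightly throughout and leave the other things on the bench where they are.

Things in the scene. Friction and masses are not known exactly. Their poses are not given: they have to be found in the camera images.
- pliers: External ring pliers, 150 g, 144 mm tall, upright in the block, tips down. Origin: tip level, midway between the resting tips; z up; tips and handles move along y. Two round tips (3.4 mm dia, 6.5 mm long, 12 mm apart, rounded ends) under shoulders 7 mm thick; pivot at z = 72; broad step with flat underside at z = 50. The pose is that of the +y half, which leans by half the squeeze.
- pliers_grip (a point): where to grip: on the pliers' z axis, 116 mm above the tips. Yellow flat-sided handles, 15 mm wide in x, from z = 97 to 141, flaring outward 0.17 rad each: over the outer faces 39 mm at z = 97, 46 mm at z = 116, 53 mm at z = 138; take them from above, closing along y. When squeezed 15 mm they stand parallel.
- pliers_jaw (a joint): squeeze of the pliers (rad): 0 at rest, grows as the handles come together, at most 0.5. Per 0.1 the handles close 4.4 mm at z = 116 and the tips open 6.9 mm. The spring needs about 8 N on each handle at rest and 11 N at 0.35, where a spread ring adds about 10 N. The tips enter the relaxed eyes while it is between 0 and 0.05.
- circlip: Spring steel ring, 14 g, 3 mm thick, open towards its -x, where its eyes are. Relaxed: inner dia 36, outer 44 mm; eyes at x = -24.5, y = +-7 (holes 5.6 mm, eyes 10.4 mm dia). Origin: centre of the relaxed ring's underside, z up; it moves with the back (+x) of the ring. With the eyes 32 to 37 mm apart it clears the spindle, whose axis must then be at x = -2.5 mm of this frame.
- eye_l (a point): centre of the eye on the ring's +y side, on its upper face; moves as the ring opens. Eyes 14 mm apart: relaxed; about 15.5 mm: closed in the groove; 32 to 37 mm: clears the 40 mm spindle (about 6 N at each eye); over 41 mm: overstretched and spoilt.
- eye_r (a point): centre of the eye on the ring's -y side, on its upper face
- ring_centre (a point): centre of the relaxed ring at half thickness, 1.5 mm above the origin of circlip; on the spindle's axis when the ring is in the groove
- ring_nest: fixed aluminium block 84 x 66 x 18 mm; the ring lies flat on its top (z = 18), round a steel boss 33 mm dia, 9 mm high, with a 2.4 mm rib in the ring's gap. Origin: centre of the underside, under the boss; axes as the ring's (the eyes towards -x).
- nest_slot (a point): middle of the slot in the nest's top under the eyes, at z = 18: 6 mm in x, 44 mm in y, 10 mm deep. The plier tips enter it through the eyes and can spread in it along y.
- spindle_holder: fixed round aluminium holder (96 mm dia foot, 24 mm high) with the upright spindle in it. Origin: on the bench, on the spindle's axis; z up. The spindle, from below: black pulley 70 mm dia, 16 mm high; brass washer 45 mm dia, 8 mm high; dark groove 36.4 mm dia, 4.4 mm high, straight above the washer; bright end 40 mm dia, 12.6 mm high, its last 3 mm chamfered. Oiled steel.
- groove_about (a point): point on the spindle's axis 58 mm above the bench, the middle of the heights where the washer's top may lie: the spindle is clamped at a height that differs from job to job and is not measured, so the washer's top (the seat of the ring) lies at 50 to 66 mm and the spindle's end 17 mm above it.
- tool_block: fixed wooden tool block 56 x 110 x 56 mm. Origin: centre of its underside, z up; its y is the long side. The pliers stand in its middle slot, their y along the block's y, their step on its top, so their tips are 6 mm above the bench. Its other, smaller holes are empty.
- block_slot (a point): middle of the slot in the block's top, at z = 56: 17 mm in x, 32 mm in y, 52 mm deep. The pliers' jaws below the step are 8 mm in x and 23 mm in y.
- ref_block_1: bystander: round steel hardness block 60 mm dia, 16 mm high; origin under its centre
- ref_plate: bystander: square steel plate 60 x 60 x 12 mm; origin under its centre
- magnet_pot: bystander: red pot magnet 32 mm dia, 27 mm high; origin under its centre
- bolt_m16: bystander: steel bolt standing on its head, 60 mm high; origin under its centre
- loupe: bystander: black eye loupe 37 mm dia, 34 mm high; origin under its centre
There are look-alikes about, which are no part of the job. There is more than one size of the spindle_holder; the job needs the larger.

How it is judged:
On the way, in this order (a step that is already met when the one before it is completed fails the run):
1. the ring is off the nest, spread on the tips of the pliers (z of circlip in the frame of ring_nest above 0.04 m and distance between eye_l and eye_r above 0.024 m and contact force between pliers and circlip above 0.5 N), for 0.1 s.
2. the ring has closed into the groove and the pliers are off it (horizontal distance between ring_centre and spindle_holder below 0.0025 m and height (world z) of circlip between 0.047 and 0.071 m and angle between circlip's own z axis and vertical below 0.06 rad and distance between eye_l and eye_r below 0.0185 m and contact force between pliers and circlip below 0.05 N), for 0.2 s.
At the end, for the whole second after the job is handed in: The ring is closed in the groove (eyes under 18.5 mm apart, centre within 2.5 mm of the spindle's axis, underside 47 to 71 mm above the bench, tilt under 0.06 rad); the pliers stand in the block (within 10 mm of its centre, tips below 12 mm, tilt under 0.12 rad); both are at rest (horizontal distance between ring_centre and spindle_holder below 0.0025 m and height (world z) of circlip between 0.047 and 0.071 m and angle between circlip's own z axis and vertical below 0.06 rad and distance between eye_l and eye_r below 0.0185 m and horizontal distance between pliers and tool_block below 0.01 m and height (world z) of pliers below 0.012 m and angle between pliers's own z axis and vertical below 0.12 rad and linear speed of each of pliers, circlip below 0.02 m/s); the robot touches nothing.
It fails at once if the ring is overstretched: its eyes more than 41 mm apart (distance between eye_l and eye_r above 0.041 m).
It fails at once if the pliers press or pull on the ring with more than 30 N (contact force between pliers and circlip above 30 N).
It fails at once if the ring is pressed on the brass washer with more than 12 N (contact force between circlip and spindle_c2 above 12 N).
It fails at once if the ring is let close on, or scraped along, the bright end of the spindle with more than 8 N (contact force between circlip and spindle_c5 above 8 N).
It fails at once if a bystander is pushed more than 25 mm (distance of any of ref_block_1, ref_plate, magnet_pot, bolt_m16, loupe from where it was at the start of the episode above 0.025 m).
It also fails if it takes over 72 s, if anything falls off the work surface, if the arm or the gripper's body presses on something with over 40 N, if the wrist force passes 120 N, or if a joint passes its speed limit or range.

## Working session

There is one attempt and no reset: what is moved stays moved. The work goes in short steps, Python scripts to look and compute and a shell command to move; the robot and the scene stay as the last step left them, time stands still between calls to the robot, and variables do not carry over. Pictures are saved under pics/ and viewed, about 8 in all and at most 12, crops included, and the job is handed in when it is done.

```bash
ls; mkdir -p pics; python3 - <<'E'
from station import manip
import cv2,numpy as np,pickle
s=manip.read_state()
print({k:np.round(v,3).tolist() for k,v in s.items()})
o={}
for n in("scene","top"):
    d=manip.snapshot(n);o[n]=d
    cv2.imwrite(f"pics/{n}0.png",d["frame"][...,::-1])
    print(n,np.round(d["camera_matrix"],1).tolist(),(-d["R"].T@d["t"]).round(3),d["R"].round(3).tolist())
pickle.dump(o,open("s0.pkl","wb"))
E
```

```text
pics
{'clock': 0.0, 'joints': [1.171, 0.492, 1.559, 0.0, 1.092, -0.106], 'joint_velocities': [0.0, -0.0, -0.0, 0.001, -0.0, 0.002], 'effort': [-0.0, -61.265, -25.819, 0.069, 0.048, -0.0], 'tcp_pos': [0.181, 0.598, 0.292], 'eef_rot': [-3.14, -0.0, 2.848], 'ft_force': [0.594, -0.106, -0.482], 'ft_torque': [0.04, 0.022, 0.014], 'grip_width': 0.095}
scene [[544.3, 0.0, 285.9], [0.0, 544.3, 209.5], [0.0, 0.0, 1.0]] [-0.165  0.558  0.548] [[-0.702, -0.712, -0.02], [-0.265, 0.287, -0.921], [0.661, -0.641, -0.39]]
top [[499.9, 0.0, 270.9], [0.0, 499.9, 204.9], [0.0, 0.0, 1.0]] [ 0.533 -0.139  1.165] [[0.023, -1.0, 0.021], [-0.998, -0.024, -0.057], [0.058, -0.02, -0.998]]
```

View pics/scene0.png

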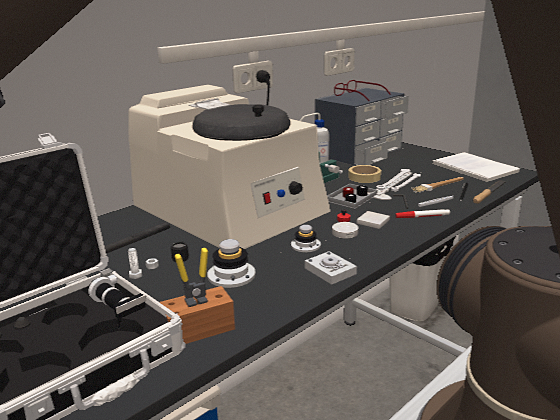

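View pics/top0.png

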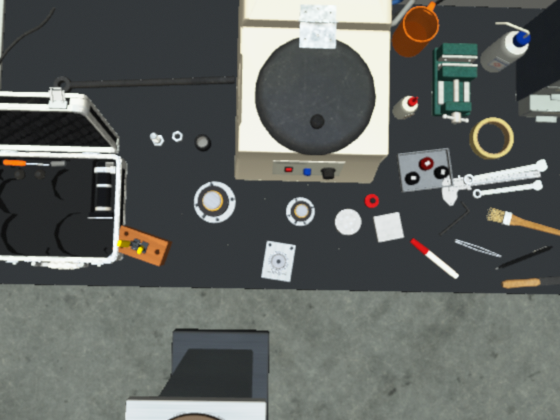

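Scene view: pliers with yellow handles in the block at (197,290), big spindle at (231,258), small look-alike spindle at (306,237), nest at (331,265). Top view: pliers (140,245), big spindle (214,202), small one (300,211), nest (279,261). Candidates for the holder: (214,202) is the larger, so I choose that one. There is one yellow-handled pair and one nest. Next is a close crop.

```bash
cat > h.py <<'E'
import numpy as np,cv2,pickle
def cen(d): return -d["R"].T@d["t"]
def ray(d,u,v):
    r=d["R"].T@np.linalg.inv(d["camera_matrix"])@np.array([u,v,1.]);return r/np.linalg.norm(r)
def onz(d,u,v,z):
    c=cen(d);r=ray(d,u,v);return c+r*(z-c[2])/r[2]
def proj(d,X):
    p=d["camera_matrix"]@(d["R"]@np.asarray(X,float)+d["t"]);return p[:2]/p[2]
def tri(pairs):
    A=np.zeros((3,3));b=np.zeros(3)
    for d,u,v in pairs:
        r=ray(d,u,v);P=np.eye(3)-np.outer(r,r);A+=P;b+=P@cen(d)
    X=np.linalg.solve(A,b);return X,[np.round(proj(d,X)-[u,v],1).tolist() for d,u,v in pairs]
def crop(d,u,v,w,h,k):
    f=d["frame"][v:v+h,u:u+w,::-1];return cv2.resize(f,None,fx=k,fy=k,interpolation=cv2.INTER_CUBIC)
E
python3 - <<'E'
from h import *
o=pickle.load(open("s0.pkl","rb"));s,t=o["scene"],o["top"]
# 2x2 panel, each 400x300
P=[crop(s,165,235,100,75,4)[:300],crop(s,300,235,67,50,6)[:300,:400],crop(t,115,175,133,100,3)[:300,:399],crop(t,252,235,57,43,7)[:300,:399]]
P=[cv2.copyMakeBorder(p,0,300-p.shape[0],0,400-p.shape[1],cv2.BORDER_CONSTANT) for p in P]
cv2.imwrite("pics/c1.png",np.vstack([np.hstack(P[:2]),np.hstack(P[2:])]))
E
```

```text
(no output)
```

View pics/c1.png

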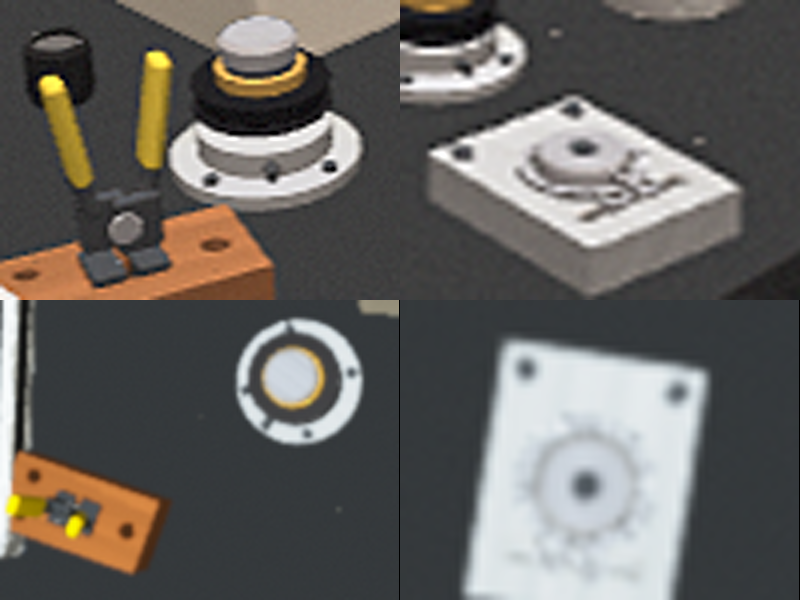

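Both the pliers and the nest are confirmed in the crop: the ring's eyes face the robot (-x). The larger spindle stands beside the block. Now the measurements.

```bash
python3 - <<'E'
from h import *
o=pickle.load(open("s0.pkl","rb"));s,t=o["scene"],o["top"]
def blobs(d,lo,hi,box,mn=15):
    f=cv2.cvtColor(d["frame"],cv2.COLOR_RGB2HSV);m=cv2.inRange(f,lo,hi)
    k=np.zeros_like(m);u,v,w,h=box;k[v:v+h,u:u+w]=1;m*=k
    cs,_=cv2.findContours(m,cv2.RETR_EXTERNAL,cv2.CHAIN_APPROX_NONE)
    return [c for c in cs if cv2.contourArea(c)>=mn]
def quad(c,z,d,n=4):
    c=cv2.convexHull(c);e=1
    while True:
        q=cv2.approxPolyDP(c,e,True)[:,0]
        if len(q)<=n:break
        e+=.3
    X=np.array([onz(d,*p,z) for p in q]);return q,X
for nm,d,box in(("top",t,(255,230,50,60)),("scene",s,(300,240,60,50))):
    for lo in ((0,0,150),(0,0,190)):
      for c in blobs(d,lo,(180,60,255),box,200):
        q,X=quad(c,.018,d)
        print("nest",nm,lo[2],cv2.contourArea(c),q.tolist(),X[:,:2].round(4).tolist(),"mean",X.mean(0).round(4))
        r=cv2.minAreaRect(c);print(r)
for nm,d,box in(("top",t,(115,215,70,60)),("scene",s,(165,270,80,80))):
    for c in blobs(d,(5,100,60),(18,255,255),box,100):
        q,X=quad(c,.056,d);print("block",nm,cv2.contourArea(c),q.tolist(),X[:,:2].round(4).tolist(),cv2.minAreaRect(c))
for nm,d,box in(("top",t,(110,225,60,40)),("scene",s,(165,235,60,60))):
    for c in blobs(d,(23,120,60),(34,255,255),box,3):
        print("yellow",nm,c[:,0].min(0),c[:,0].max(0),np.round(c[:,0].mean(0),1),"top",c[c[:,0,1].argmin(),0])
# spindle
for nm,d,box in(("top",t,(185,175,60,60)),("scene",s,(200,230,70,60))):
    for lo,hi,n in(((0,0,140),(180,60,255),"bright"),((14,90,80),(24,255,255),"brass")):
        for c in blobs(d,lo,hi,box,30):
            print(n,nm,cv2.contourArea(c),np.round(cv2.fitEllipse(c)[0],1),np.round(cv2.fitEllipse(c)[1],1),cv2.boundingRect(c))
E
```

```text
nest top 150 1038.0 [[267, 241], [295, 246], [289, 281], [261, 276]] [[0.5163, -0.1549], [0.5063, -0.2193], [0.4264, -0.2072], [0.4364, -0.143]] mean [ 0.4714 -0.1811  0.018 ]
((278.0475769042969, 260.82763671875), (29.425731658935547, 37.48324966430664), 9.090276718139648)
nest top 190 972.5 [[268, 241], [294, 245], [289, 280], [262, 276]] [[0.5164, -0.1572], [0.5085, -0.2169], [0.4287, -0.2071], [0.4365, -0.1453]] mean [ 0.4725 -0.1816  0.018 ]
((277.97686767578125, 260.6502685546875), (28.434694290161133, 36.417701721191406), 8.746162414550781)
nest scene 150 592.0 [[305, 260], [329, 251], [355, 266], [330, 275]] [[0.5161, -0.1537], [0.5068, -0.2173], [0.4262, -0.2039], [0.4388, -0.1427]] mean [ 0.472  -0.1794  0.018 ]
((329.8853454589844, 263.2101745605469), (46.76789474487305, 20.750259399414062), 28.610458374023438)
nest scene 190 560.0 [[305, 260], [330, 252], [355, 266], [330, 275]] [[0.5161, -0.1537], [0.5023, -0.2153], [0.4262, -0.2039], [0.4388, -0.1427]] mean [ 0.4709 -0.1789  0.018 ]
((329.9044494628906, 263.1751403808594), (46.76789474487305, 20.670454025268555), 28.610
[... 406 characters left out ...]
890625, 313.6995849609375), (47.49107360839844, 66.3121337890625), 73.41265869140625)
yellow top [137 245] [143 253] [139.8 249.4] top [141 245]
yellow top [117 240] [130 246] [123.3 243.3] top [119 240]
yellow scene [175 254] [187 281] [180.9 267. ] top [176 254]
yellow scene [199 248] [207 277] [203.  261.7] top [202 248]
bright top 1320.5 [214.2 201.8] [40.9 41.2] (194, 181, 42, 42)
brass top 42.5 [212.  200.1] [20.2 20.4] (203, 190, 21, 22)
bright scene 655.0 [231.  274.2] [18.8 50.9] (207, 263, 48, 22)
bright scene 964.0 [233.9 237.6] [18.7 74. ] (200, 230, 70, 19)
brass scene 93.0 [229.5 251.7] [13.1 21.9] (218, 248, 24, 12)
brass scene 153.0 [203.3 261.2] [ 7.1 32.5] (200, 247, 9, 31)
```

```bash
python3 - <<'E'
from h import *
o=pickle.load(open("s0.pkl","rb"));s,t=o["scene"],o["top"]
for n,a,b in(("hL",(178,255),(118.7,243.3)),("hR",(204.3,249.3),(140,250)),("spindle top",(229.5,243.3),(212.3,201)),("case corner",(182,345),(121,260))):
    print(n,*tri([(s,*a),(t,*b)]))
print("flange",onz(t,214.2,201.8,.009),"end@.075",onz(t,212.3,201,.075),"brass@.058",onz(t,212,200.1,.058))
# spindle subpixel: bright end + brass circle in top, grey-blue end in scene
f=t["frame"][190:214,200:226];g=s["frame"][236:262,214:246]
for F,u,v in((f,200,190),(g,214,236)):
    h=cv2.cvtColor(F,cv2.COLOR_RGB2HSV)
    br=cv2.inRange(h,(14,90,60),(26,255,255));c=np.argwhere(br)
    print("brass",c.min(0)[::-1]+[u,v],c.max(0)[::-1]+[u,v])
    m=cv2.inRange(h,(0,0,110),(180,70,255));n,l,st,ce=cv2.connectedComponentsWithStats(m);print("bright",[(st[i].tolist(),(ce[i]+[u,v]).round(1).tolist()) for i in range(1,n) if st[i][4]>20])
E
```

```text
hL [0.5071869  0.14637674 0.14765599] [[0.3, 0.0], [-0.2, -0.1]]
hR [0.49479926 0.1037085  0.14618752] [[0.5, 0.0], [-0.3, -0.2]]
spindle top [ 0.60256116 -0.03144888  0.07104323] [[0.7, 0.0], [-0.4, -0.4]]
case corner [0.46711764 0.17913136 0.0126471 ] [[1.6, 0.1], [-0.9, -0.7]]
flange [ 0.60386711 -0.03083267  0.009     ] end@.075 [ 0.60146887 -0.03281853  0.075     ] brass@.058 [ 0.60451785 -0.03044283  0.058     ]
brass [203 190] [223 211]
bright [([2, 1, 19, 18, 265], [211.2, 199.7])]
brass [218 248] [241 259]
bright [([0, 0, 32, 17, 428], [229.7, 242.4])]
```

```bash
cat >> h.py <<'E'
from scipy.spatial.transform import Rotation as Ro
def go(p,yaw=None):
    "tool-axis shift (mm) and tool-z turn (deg) from the present pose to TCP p, yaw deg"
    from station import manip
    s=manip.read_state();R=Ro.from_euler("xyz",s["eef_rot"]).as_matrix()
    d=R.T@(np.array(p)-s["tcp_pos"]);y0=np.degrees(s["eef_rot"][2])
    print("t",round(float(s["clock"]),2),"pos",np.round(s["tcp_pos"],4),"rot",np.degrees(s["eef_rot"]).round(2),"F",np.round(s["ft_force"],1),"w",round(float(s["grip_width"])*1e3,1))
    print("shift mm",(d*1e3).round(1), "turn z",None if yaw is None else round(-((yaw-y0+180)%360-180),2))
E
python3 -m pendant '[[[-0.443,-0.36,0],[0,0,-1.3],0.7],[[-0.443,-0.36,0],[0,0,-1.3],0.7],[[-0.443,-0.36,0],[0,0,-1.3],0.7],[[-0.443,-0.36,0],[0,0,-1.3],0.7],[[-0.443,-0.36,0],[0,0,-1.3],0.7],[[-0.443,-0.36,0],[0,0,-1.3],0.7],[[-0.443,-0.36,0],[0,0,-1.3],0.7],[[-0.443,-0.36,0],[0,0,-1.3],0.7],[[-0.443,-0.36,0],[0,0,-1.3],0.7],[[-0.443,-0.36,0],[0,0,-1.3],0.7]]' 30
python3 -c "from h import *;go((.501,.125,.24),164.5)"
```

```text
clock: 0.93
tcp_pos: [0.415, 0.2512, 0.2922]
eef_rot: [3.142, -0.0, 2.871]
ft_force: [1.0, 0.8, -0.1]
grip_width: 0.0665
t 0.93 pos [0.415  0.2512 0.2922] rot [ 1.8000e+02 -1.0000e-02  1.6447e+02] F [ 1.   0.8 -0.1] w 66.5
shift mm [-116.6  -98.6   52.2] turn z -0.03
```

```bash

python3 -m pendant '[[[-0.03,-0.025,0],[0,0,0],0.7],[[-0.06,-0.05,0],[0,0,0],0.7],[[-0.09,-0.075,0],[0,0,0],0.7],[[-0.1166,-0.0986,0.01],[0,0,0],0.7],[[-0.1166,-0.0986,0.035],[0,0,0],0.7],[[-0.1166,-0.0986,0.052],[0,0,0],0.7],[[-0.1166,-0.0986,0.052],[0,0,0],0.7],[[-0.1166,-0.0986,0.052],[0,0,0],0.7],[[-0.1166,-0.0986,0.052],[0,0,0],0.7],[[-0.1166,-0.0986,0.052],[0,0,0],0.7]]'
python3 - <<'E'
from h import *
go((.501,.125,.181),164.5)
from station import manip
s=manip.snapshot("scene");t=manip.snapshot("top")
cv2.imwrite("pics/g1.png",np.hstack([crop(s,130,190,133,150,3),crop(t,80,180,133,150,3)]))
# expected handle pads
for z in(.24-.078,.24-.059): print(proj(s,(.501,.125,z)).round(0))
E
```

```text
clock: 1.77
tcp_pos: [0.5005, 0.1273, 0.2414]
eef_rot: [3.141, 0.002, 2.871]
ft_force: [0.4, 0.6, -0.7]
grip_width: 0.0668
t 1.77 pos [0.5005 0.1273 0.2414] rot [1.7996e+02 1.0000e-01 1.6451e+02] F [ 0.4  0.6 -0.7] w 66.8
shift mm [-1.  -2.2 60.4] turn z 0.01
[191. 244.]
[190. 233.]
```

View pics/g1.png

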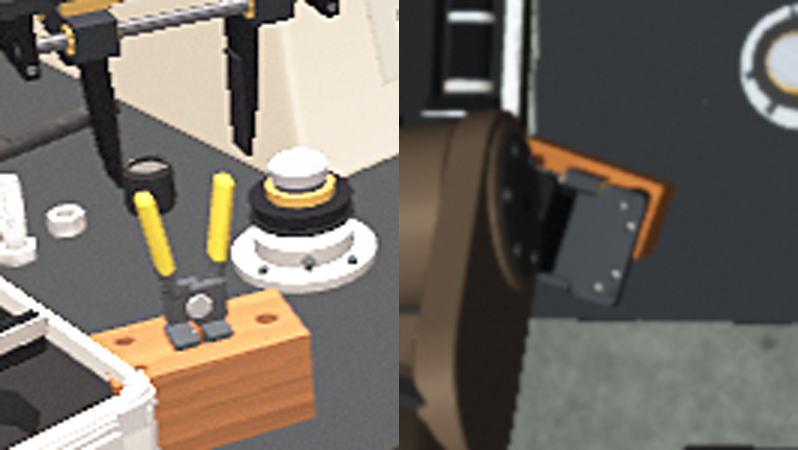

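The fingers straddle the handles: the fingertips are about (167,252) and (212,240), and the handle tops (178,255) and (205,248) lie between them. Descend.

```bash

python3 -m pendant '[[[-0.001,-0.001,0.012],[0,0,0],0.7],[[-0.001,-0.001,0.024],[0,0,0],0.7],[[-0.001,-0.001,0.034],[0,0,0],0.7],[[-0.001,-0.001,0.044],[0,0,0],0.7],[[-0.001,-0.001,0.054],[0,0,0],0.7],[[-0.001,-0.001,0.06],[0,0,0],0.7],[[-0.001,-0.001,0.06],[0,0,0],0.65],[[-0.001,-0.001,0.06],[0,0,0],0.58],[[-0.001,-0.001,0.06],[0,0,0],0.54],[[-0.001,-0.001,0.06],[0,0,0],0.52]]' 30
python3 -c "from h import *;go((.501,.125,.181),164.5)"
python3 -m pendant '[[[0,0,0],[0,0,0],0.51],[[0,0,0],[0,0,0],0.5],[[0,0,0],[0,0,0],0.49],[[0,0,0],[0,0,0],0.49],[[0,0,0],[0,0,0],0.48],[[0,0,0],[0,0,0],0.48],[[0,0,0],[0,0,0],0.48],[[0,0,0],[0,0,0],0.48],[[0,0,0],[0,0,0],0.48],[[0,0,0],[0,0,0],0.48]]' 30
python3 -c "from h import *;go((.501,.125,.181),164.5)"
```

```text
clock: 2.7
tcp_pos: [0.5013, 0.1257, 0.1808]
eef_rot: [3.141, 0.001, 2.87]
ft_force: [0.1, 2.0, 2.7]
grip_width: 0.0513
t 2.7 pos [0.5013 0.1257 0.1808] rot [1.7996e+02 6.0000e-02 1.6446e+02] F [0.1 2.  2.7] w 51.3
shift mm [ 0.1 -0.8 -0.2] turn z -0.04
clock: 3.53
tcp_pos: [0.5016, 0.1258, 0.1813]
eef_rot: [3.14, 0.002, 2.87]
ft_force: [-0.1, 0.7, 8.4]
grip_width: 0.0456
t 3.53 pos [0.5016 0.1258 0.1813] rot [1.7993e+02 1.3000e-01 1.6446e+02] F [-0.1  0.7  8.4] w 45.6
shift mm [ 0.4 -0.9  0.3] turn z -0.04
```

```bash

python3 -m pendant '[[[0,0,0],[0,0,0],0.5],[[0,0,0],[0,0,0],0.51],[[0,0,0],[0,0,0],0.515],[[0,0,0],[0,0,0],0.515],[[0,0,-0.003],[0,0,0],0.515],[[0,0,-0.006],[0,0,0],0.515],[[0,0,-0.01],[0,0,0],0.515],[[0,0,-0.015],[0,0,0],0.515],[[0,0,-0.02],[0,0,0],0.515],[[0,0,-0.02],[0,0,0],0.515]]' 30
python3 - <<'E'
from h import *
go((.501,.125,.31),164.5)
from station import manip
s=manip.snapshot("scene")
cv2.imwrite("pics/g2.png",crop(s,130,180,133,150,4))
E
```

```text
clock: 4.37
tcp_pos: [0.5013, 0.1257, 0.2013]
eef_rot: [3.141, 0.001, 2.87]
ft_force: [-0.2, 0.7, -1.3]
grip_width: 0.0491
t 4.37 pos [0.5013 0.1257 0.2013] rot [1.7997e+02 7.0000e-02 1.6447e+02] F [-0.2  0.7 -1.3] w 49.1
shift mm [  -0.    -0.7 -108.7] turn z -0.03
```

View pics/g2.png

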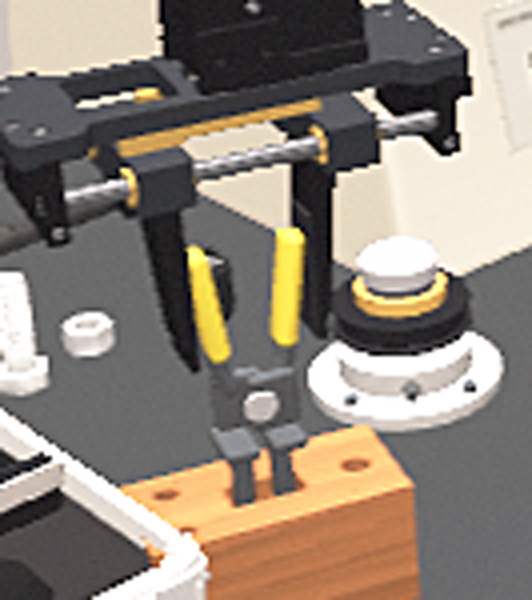

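```bash

python3 -m pendant '[[[0,0,-0.015],[0,0,0],0.515],[[0,0,-0.03],[0,0,0],0.515],[[0,0,-0.045],[0,0,0],0.515],[[0,0,-0.06],[0,0,0],0.515],[[0,0,-0.07],[0,0,0],0.515],[[0,0,-0.075],[0,0,0],0.515],[[0,0,-0.075],[0,0,0],0.515],[[0,-0.02,-0.075],[0,0,-2],0.515],[[0,-0.04,-0.075],[0,0,-4],0.515],[[0,-0.06,-0.075],[0,0,-7],0.515]]' 30
python3 -c "from h import *;go((.4474,-.1768,.226),171.7)"
```

```text
clock: 5.25
tcp_pos: [0.4844, 0.0673, 0.2742]
eef_rot: [-3.141, -0.001, 2.995]
ft_force: [0.6, 0.5, -2.2]
grip_width: 0.0491
t 5.25 pos [0.4844 0.0673 0.2742] rot [-1.7999e+02 -8.0000e-02  1.7160e+02] F [ 0.6  0.5 -2.2] w 49.1
shift mm [   0.8 -246.9   48.3] turn z -0.1
```

```bash

python3 -m pendant '[[[0,-0.03,0],[0,0,0],0.515],[[0,-0.06,0],[0,0,0],0.515],[[0,-0.09,0],[0,0,0],0.515],[[0,-0.12,0],[0,0,0],0.515],[[0,-0.15,0],[0,0,0],0.515],[[0,-0.18,0],[0,0,0],0.515],[[0.001,-0.21,0.01],[0,0,0],0.515],[[0.001,-0.24,0.03],[0,0,0],0.515],[[0.001,-0.246,0.045],[0,0,0],0.515],[[0.001,-0.246,0.048],[0,0,0],0.515]]' 30
python3 -m pendant '[[[0,0,0],[0,0,0],0.515],[[0,0,0],[0,0,0],0.515],[[0,0,0],[0,0,0],0.515],[[0,0,0],[0,0,0],0.515],[[0,0,0],[0,0,0],0.515],[[0,0,0],[0,0,0],0.515],[[0,0,0],[0,0,0],0.515],[[0,0,0],[0,0,0],0.515],[[0,0,0],[0,0,0],0.515],[[0,0,0],[0,0,0],0.515]]' 30
python3 - <<'E'
from h import *
go((.4474,-.1768,.226),171.7)
from station import manip
s=manip.snapshot("scene");pickle.dump(s,open("s1.pkl","wb"));p0=manip.read_state()["tcp_pos"]
c=crop(s,290,200,100,100,6)
def m(X,col):
    u=(proj(s,X)-[290,200]+.5)*6;cv2.circle(c,tuple(int(round(q)) for q in u),3,col,-1)
y=np.radians(-8.3);X=np.array([np.cos(y),np.sin(y),0]);Y=np.array([-X[1],X[0],0])
n=np.array([.4716,-.1803,.0])
for e in(-7,7): m(n+X*-.0245+Y*e*1e-3+[0,0,.021],(0,0,255))
for e in(-6.5,6.5): m(p0+Y*e*1e-3-[0,0,.175],(0,255,0))
for a,b in((42,33),(42,-33),(-42,33),(-42,-33)): m(n+X*a*1e-3+Y*b*1e-3+[0,0,.018],(255,0,0))
cv2.imwrite("pics/n1.png",c)
E
```

```text
clock: 6.08
tcp_pos: [0.4463, -0.1766, 0.2244]
eef_rot: [3.14, -0.004, 2.99]
ft_force: [0.4, 0.0, -2.4]
grip_width: 0.0495
clock: 6.92
tcp_pos: [0.4475, -0.1753, 0.2272]
eef_rot: [3.142, 0.0, 2.993]
ft_force: [0.0, 0.5, -1.0]
grip_width: 0.0493
t 6.92 pos [ 0.4475 -0.1753  0.2272] rot [180.     0.   171.46] F [ 0.   0.5 -1. ] w 49.3
shift mm [-0.2 -1.5  1.2] turn z -0.24
```

View pics/n1.png

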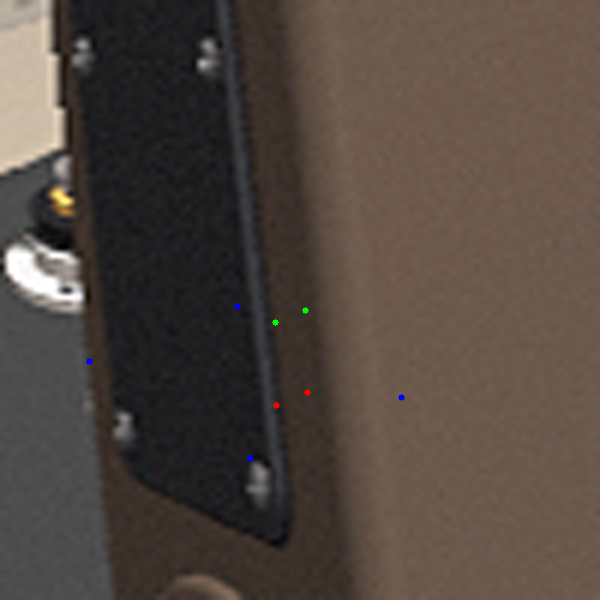

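The arm hides the tips from the scene camera here. I move them back towards the middle, calibrate the tips against the robot pose, and measure the eyes in the first picture from the same camera.

```bash

python3 -m pendant '[[[0,0.03,0],[0,0,0],0.515],[[0,0.06,0],[0,0,0],0.515],[[0,0.09,0],[0,0,0],0.515],[[0,0.12,0],[0,0,0],0.515],[[0,0.14,0],[0,0,0],0.515],[[0,0.15,0],[0,0,0],0.515],[[0,0.15,0],[0,0,0],0.515],[[0,0.15,0],[0,0,0],0.515],[[0,0.15,0],[0,0,0],0.515],[[0,0.15,0],[0,0,0],0.515]]' 30
python3 - <<'E'
from h import *
go((.4474,-.1768,.226),171.7)
from station import manip
s=manip.snapshot("scene");pickle.dump(s,open("s2.pkl","wb"));p0=manip.read_state()["tcp_pos"]
y=np.radians(-8.3);X=np.array([np.cos(y),np.sin(y),0]);Y=np.array([-X[1],X[0],0])
n=np.array([.4716,-.1803,.0])
tp=proj(s,p0-[0,0,.175]);print("tips",tp)
u,v=int(tp[0])-33,int(tp[1])-40
c=crop(s,u,v,66,60,6)
s0=pickle.load(open("s0.pkl","rb"))["scene"]
e=n+X*-.0245+[0,0,.021];ep=proj(s0,e);print("eyes",ep);u2,v2=int(ep[0])-20,int(ep[1])-18
c2=crop(s0,u2,v2,40,36,10)
print("crop origins",u,v,u2,v2)
cv2.imwrite("pics/n2.png",np.hstack([c,c2]))
print([proj(s,p0+Y*q*1e-3-[0,0,.175]).round(1) for q in(-6.5,6.5)],[proj(s0,e+Y*q*1e-3).round(1) for q in(-7,7)])
E
```

```text
clock: 7.8
tcp_pos: [0.4697, -0.0279, 0.2272]
eef_rot: [-3.142, -0.0, 2.991]
ft_force: [-1.0, 0.0, -1.4]
grip_width: 0.0494
t 7.8 pos [ 0.4697 -0.0279  0.2272] rot [-180.    -0.   171.4] F [-1.   0.  -1.4] w 49.4
shift mm [  -0.2 -150.5    1.2] turn z -0.3
tips [275.66114326 275.66906682]
eyes [338.08647471 265.9463893 ]
crop origins 242 235 318 247
[array([278.6, 274.6]), array([272.7, 276.8])] [array([340.7, 264.9]), array([335.4, 267. ])]
```

View pics/n2.png

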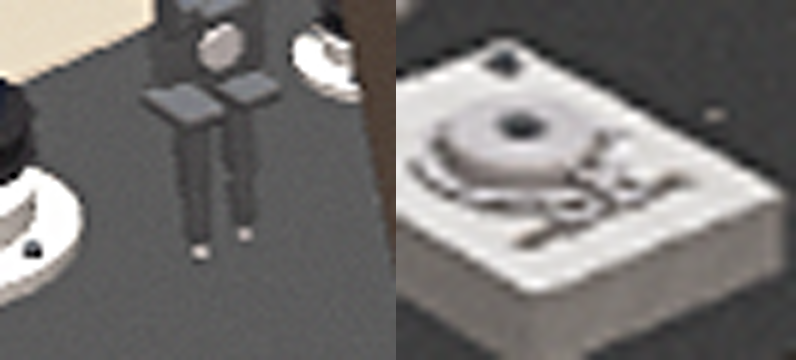

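```bash
python3 - <<'E'
from h import *
s=pickle.load(open("s2.pkl","rb"));p0=np.array([.4697,-.0279,.2272])
y=np.radians(-8.6);X=np.array([np.cos(y),np.sin(y),0]);Y=np.array([-X[1],X[0],0])
for z in(178,172,125,103,86,34): print(z,proj(s,p0-[0,0,z*1e-3]).round(1),"face-5mm",proj(s,p0-X*.005-[0,0,z*1e-3]).round(1))
f=s["frame"]; u,v=242,235
g=cv2.cvtColor(f,cv2.COLOR_RGB2GRAY)
print(g[270:281,268:290])
h=cv2.cvtColor(f,cv2.COLOR_RGB2HSV);yl=cv2.inRange(h,(23,120,60),(34,255,255));
n,l,st,ce=cv2.connectedComponentsWithStats(yl)
for i in range(1,n):
    if st[i][4]>15 and 230<ce[i][0]<320:
        a=np.argwhere(l==i);print("yellow",st[i],ce[i].round(1),"top",a[a[:,0]==a[:,0].min()].mean(0)[::-1],"bot",a[a[:,0]==a[:,0].max()].mean(0)[::-1])
for a in(np.array([275.1,276.6]),np.array([282.4,273.6])):
    q=onz(s,*a,p0[2]-.172)-p0;print("tip rel",(q@X).round(4),(q@Y).round(4))
E
```

```text
178 [275.7 277.1] face-5mm [277.3 278.2]
172 [275.6 274.2] face-5mm [277.2 275.3]
125 [274.9 251.1] face-5mm [276.5 252.2]
103 [274.6 240. ] face-5mm [276.2 241. ]
86 [274.3 231.3] face-5mm [275.9 232.3]
34 [273.4 203.9] face-5mm [275.1 204.7]
[[ 91  93  93  93  81  73  74  80  68  86  93  94  75  66  71  68  72  87
   93  93  92  92]
 [ 90  88  91  98  82  70  73  75  72  87  97  94  79  62  68  62  75  89
   92  92  93  88]
 [ 88  92  90  95  82  68  75  72  67  86  94  93  82  75  73  73  87  92
   95  93  92  90]
 [ 92  94  93  92  79  66  73  75  69  84  93  93  89 106 166 145  90  92
   91  93  92  97]
 [ 91  92  90  92  84  68  64  68  59  81  95  91  90 102 172 150  98  93
   96  92  93  92]
 [ 91  93  93  92  96  76  62  78  83  89  92  94  88  88  89  85  90  93
   90  93  90  89]
 [ 94  90  92  94  93  85 158 195 139  86  91  92  90  95  89  89  90  88
   90  91  93  93]
 [ 94  91  88  91  90  89 143 199 153  86  89  93  92  93  93  92  92  90
   95  92  93  92]
 [ 93  94  93  89  91  92  68  75  87  87  90  93  95  93  91  91  94  92
   92  92  93  90]
 [ 92  89  95  93  93  92  88  89  91  89  91  91  94  90  90  92  92  92
   92  89  93  93]
 [ 94  93  93  89  94  88  95  89  89  96  92  92  94  93  91  92  94  93
   93  93  92  93]]
yellow [279 200   9  28 167] [282.7 213.6] top [282.5 200. ] bot [283. 227.]
yellow [265 207   7  26 102] [267.4 221.6] top [265. 207.] bot [269. 232.]
tip rel -0.0065 0.0057
tip rel -0.0057 -0.011
```

The tips sit about 6 mm to the robot side of the TCP axis, and the handle tops agree with it. So the pliers lean about 2.5° in the pads, and the tips are about 16.7 mm apart. I tilt the tool to bring the pliers upright, ease the grip to nearly rest, and re-measure.

```bash

python3 -m pendant '[[[0,0,0],[0,-0.8,0],0.53],[[0,0,0],[0,-1.6,0],0.538],[[0,0,0],[0,-2.5,0],0.538],[[0,0,0],[0,-2.5,0],0.538],[[0,0,0],[0,-2.5,0],0.538],[[0,0,0],[0,-2.5,0],0.538],[[0,0,0],[0,-2.5,0],0.538],[[0,0,0],[0,-2.5,0],0.538],[[0,0,0],[0,-2.5,0],0.538],[[0,0,0],[0,-2.5,0],0.538]]' 30
cat > tips.py <<'E'
from h import *
from station import manip
def tips(name=None,zt=None):
    s=manip.snapshot("scene");st=manip.read_state();p0=st["tcp_pos"];R=Ro.from_euler("xyz",st["eef_rot"]).as_matrix()
    print("p0",p0.round(4),"rot",np.degrees(st["eef_rot"]).round(2),"w",st["grip_width"],"F",np.round(st["ft_force"],1))
    X=-R[:,0]*[1,1,0];X/=np.linalg.norm(X);Y=np.array([-X[1],X[0],0])
    tp=proj(s,p0-[0,0,.172]);u,v=int(tp[0])-16,int(tp[1])-12
    g=cv2.cvtColor(s["frame"],cv2.COLOR_RGB2GRAY).astype(float)[v:v+26,u:u+36]
    n,l,sa,_=cv2.connectedComponentsWithStats((g>115).astype(np.uint8))
    for i in range(1,n):
        if sa[i][4]>30: continue
        k=cv2.dilate((l==i).astype(np.uint8),np.ones((3,3)));w=np.clip(g-95,0,None)*k
        vv,uu=np.mgrid[v:v+26,u:u+36];a=np.array([(uu*w).sum(),(vv*w).sum()])/w.sum()
        q=onz(s,*a,p0[2]-.172)-p0;print("spot",a.round(1),sa[i].tolist(),"rel x,y mm",(q@X*1e3).round(1),(q@Y*1e3).round(1))
    if name: cv2.imwrite(name,crop(s,u-20,max(v-80,0),76,110,5))
    return s
if __name__=="__main__": tips("pics/t1.png")
E
python3 tips.py
```

```text
clock: 8.68
tcp_pos: [0.4697, -0.0269, 0.2272]
eef_rot: [3.141, 0.044, 2.993]
ft_force: [0.6, -0.1, -2.5]
grip_width: 0.0513
p0 [ 0.4697 -0.027   0.2272] rot [179.99   2.5  171.47] w 0.05072173525631833 F [ 0.2  0.2 -2. ]
spot [279.1 272.4] [19, 10, 3, 2, 5] rel x,y mm 1.7 -9.8
spot [272.7 274.7] [13, 12, 3, 2, 5] rel x,y mm 2.0 4.1
```

View pics/t1.png

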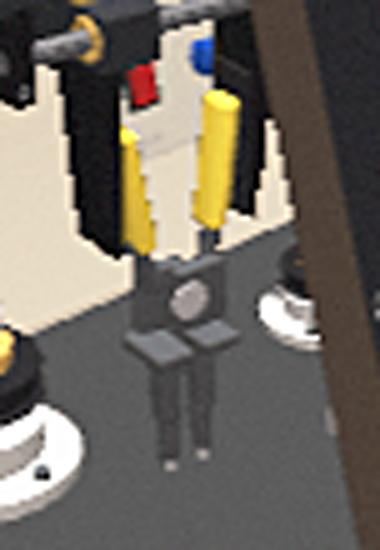

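```bash
python3 -c "
from h import *
from station import manip
R=Ro.from_euler('xyz',manip.read_state()['eef_rot']).as_matrix()
print('world -z 46mm in tool mm',(R.T@[0,0,-46]).round(2))"
python3 -m pendant '[[[-0.0004,0,0.01],[0,0,0],0.538],[[-0.0009,0,0.02],[0,0,0],0.538],[[-0.0013,0,0.03],[0,0,0],0.538],[[-0.0017,0,0.038],[0,0,0],0.538],[[-0.0019,0,0.044],[0,0,0],0.538],[[-0.002,0,0.0465],[0,0,0],0.538],[[-0.0021,0,0.048],[0,0,0],0.538],[[-0.0021,0,0.048],[0,0,0],0.538],[[-0.0021,0,0.048],[0,0,0],0.538],[[-0.0021,0,0.048],[0,0,0],0.538]]' 30
python3 -m pendant '[[[0,0,0.0001],[0,0,0],0.538],[[0,0,0.0002],[0,0,0],0.538],[[0,0,0.0003],[0,0,0],0.538],[[0,0,0.0004],[0,0,0],0.538],[[0,0,0.0005],[0,0,0],0.538],[[0,0,0.0006],[0,0,0],0.538],[[0,0,0.0007],[0,0,0],0.538],[[0,0,0.0008],[0,0,0],0.538],[[0,0,0.001],[0,0,0],0.538],[[0,0,0.001],[0,0,0],0.538]]' 30
python3 tips.py
```

```text
world -z 46mm in tool mm [ 2.   -0.   45.96]
clock: 9.57
tcp_pos: [0.4739, -0.0276, 0.1797]
eef_rot: [3.142, 0.044, 2.993]
ft_force: [-0.4, -0.4, -1.1]
grip_width: 0.0512
clock: 10.4
tcp_pos: [0.4739, -0.0276, 0.1783]
eef_rot: [3.141, 0.044, 2.993]
ft_force: [0.3, 0.2, -1.4]
grip_width: 0.0512
p0 [ 0.4739 -0.0276  0.1783] rot [179.99   2.5  171.47] w 0.05121468515368927 F [-0.3 -0.1 -1.2]
spot [278.4 294.5] [20, 10, 2, 2, 4] rel x,y mm 1.5 -9.6
spot [272.1 296.8] [14, 12, 2, 2, 3] rel x,y mm 2.2 4.1
```

```bash
for i in 1; do
python3 -m pendant '[[[0,0,0.0002],[0,0,0],0.538],[[0,0,0.0004],[0,0,0],0.538],[[0,0,0.0006],[0,0,0],0.538],[[0,0,0.0008],[0,0,0],0.538],[[0,0,0.001],[0,0,0],0.538],[[0,0,0.0012],[0,0,0],0.538],[[0,0,0.0014],[0,0,0],0.538],[[0,0,0.0016],[0,0,0],0.538],[[0,0,0.0016],[0,0,0],0.538],[[0,0,0.0016],[0,0,0],0.538]]' 30
python3 -m pendant '[[[0,0,0.0001],[0,0,0],0.538],[[0,0,0.0002],[0,0,0],0.538],[[0,0,0.0003],[0,0,0],0.538],[[0,0,0.0004],[0,0,0],0.538],[[0,0,0.0005],[0,0,0],0.538],[[0,0,0.0006],[0,0,0],0.538],[[0,0,0.0007],[0,0,0],0.538],[[0,0,0.0008],[0,0,0],0.538],[[0,0,0.0008],[0,0,0],0.538],[[0,0,0.0008],[0,0,0],0.538]]' 30
python3 -m pendant '[[[0,0,0.0001],[0,0,0],0.538],[[0,0,0.0002],[0,0,0],0.538],[[0,0,0.0003],[0,0,0],0.538],[[0,0,0.0004],[0,0,0],0.538],[[0,0,0.0005],[0,0,0],0.538],[[0,0,0.0006],[0,0,0],0.538],[[0,0,0.0007],[0,0,0],0.538],[[0,0,0.0008],[0,0,0],0.538],[[0,0,0.0008],[0,0,0],0.538],[[0,0,0.0008],[0,0,0],0.538]]' 30
done | grep -E "pos|force"; python3 tips.py
```

```text
tcp_pos: [0.474, -0.0276, 0.1767]
ft_force: [-0.3, 0.2, -1.8]
tcp_pos: [0.4741, -0.0276, 0.176]
ft_force: [0.2, 0.3, 0.6]
tcp_pos: [0.4743, -0.0277, 0.1755]
ft_force: [-0.6, -0.1, 7.3]
p0 [ 0.4743 -0.0276  0.1755] rot [180.     2.56 171.47] w 0.05135124380875696 F [-0.  -0.5  7.6]
spot [278.3 295.5] [20, 10, 2, 2, 4] rel x,y mm 2.1 -10.1
spot [272.2 298.1] [14, 13, 2, 2, 3] rel x,y mm 1.7 4.1
```

Contact with the bench came at TCP z = 0.176, so the tips are 176 mm below the TCP. Using that, the same-camera comparison gives the TCP target over the eyes.

```bash
python3 -c "
from h import *
go((.4446,-.172,.207),171.6)
s=pickle.load(open('s2.pkl','rb'));print(proj(s,(.4716,-.1803,.027)))
g=pickle.load(open('s0.pkl','rb'))['scene']['frame'];h=cv2.cvtColor(g,cv2.COLOR_RGB2GRAY);print(h[254:264,322:338])"
```

```text
t 13.0 pos [ 0.4743 -0.0276  0.1755] rot [180.     2.56 171.47] F [-0.  -0.5  7.6] w 51.4
shift mm [   6.5 -147.2  -31.8] turn z -0.13
[330.07606746 258.69607205]
[[248 238 232 230 234 206 145 114 195 232 229 239 217 141  62  42]
 [228 224 224 226 228 234 235 233 230 226 224 225 229 238 218 140]
 [220 219 223 225 225 216 214 213 214 210 212 216 224 226 228 238]
 [219 219 216 204 196 200 201 204 205 203 199 195 191 208 220 226]
 [221 207 201 200 202 206 168 141 121 148 196 201 196 191 200 208]
 [166 177 202 203 200 185 118  67  71  67 103 174 200 195 193 202]
 [146 178 206 199 201 207 165  84  51  75 133 185 201 196 198 179]
 [ 80 139 193 199 200 204 209 213 216 214 212 207 201 201 204 166]
 [120  95 131 168 196 205 206 205 210 209 209 206 206 201 170 128]
 [152  84 102 121 140 155 174 186 188 188 194 180 163 182 128  86]]
```

```bash

python3 -m pendant '[[[0,0,-0.01],[0,0,0],0.538],[[0,-0.01,-0.032],[0,0,0],0.538],[[0.001,-0.035,-0.04],[0,0,0],0.538],[[0.002,-0.06,-0.04],[0,0,0],0.538],[[0.003,-0.085,-0.04],[0,0,0],0.538],[[0.004,-0.11,-0.04],[0,0,0],0.538],[[0.005,-0.13,-0.04],[0,0,0],0.538],[[0.0065,-0.142,-0.036],[0,0,0],0.538],[[0.0065,-0.147,-0.032],[0,0,0],0.538],[[0.0065,-0.147,-0.032],[0,0,0],0.538]]' 30
python3 -c "from h import *;go((.4446,-.172,.200),171.6)"
```

```text
clock: 13.83
tcp_pos: [0.444, -0.1724, 0.2059]
eef_rot: [3.141, 0.042, 2.991]
ft_force: [-0.1, 0.4, -1.7]
grip_width: 0.0515
t 13.83 pos [ 0.444  -0.1724  0.2059] rot [179.96   2.42 171.38] F [-0.1  0.4 -1.7] w 51.5
shift mm [-0.3  0.5  5.9] turn z -0.22
```

```bash

(python3 -m pendant '[[[-0.0003,0.0004,0.002],[0,0,0],0.538],[[-0.0003,0.0004,0.004],[0,0,0],0.538],[[-0.0003,0.0004,0.006],[0,0,0],0.538],[[-0.0003,0.0004,0.007],[0,0,0],0.538],[[-0.0003,0.0004,0.0075],[0,0,0],0.538],[[-0.0003,0.0004,0.008],[0,0,0],0.538],[[-0.0003,0.0004,0.0084],[0,0,0],0.538],[[-0.0003,0.0004,0.0088],[0,0,0],0.538],[[-0.0003,0.0004,0.0091],[0,0,0],0.538],[[-0.0003,0.0004,0.0091],[0,0,0],0.538]]' 30
python3 -m pendant '[[[0,0,0.0001],[0,0,0],0.538],[[0,0,0.0002],[0,0,0],0.538],[[0,0,0.0003],[0,0,0],0.538],[[0,0,0.0004],[0,0,0],0.538],[[0,0,0.0005],[0,0,0],0.538],[[0,0,0.0006],[0,0,0],0.538],[[0,0,0.0007],[0,0,0],0.538],[[0,0,0.0008],[0,0,0],0.538],[[0,0,0.0008],[0,0,0],0.538],[[0,0,0.0008],[0,0,0],0.538]]' 30)|grep -E "pos|force|clock"
```

```text
clock: 14.67
tcp_pos: [0.4452, -0.1715, 0.1977]
ft_force: [0.7, -1.2, -1.4]
clock: 15.5
tcp_pos: [0.4452, -0.1715, 0.1969]
ft_force: [0.0, -0.2, -1.7]
```

```bash

(python3 -m pendant '[[[0,0,0.0001],[0,0,0],0.538],[[0,0,0.0002],[0,0,0],0.538],[[0,0,0.0003],[0,0,0],0.538],[[0,0,0.0004],[0,0,0],0.538],[[0,0,0.0005],[0,0,0],0.538],[[0,0,0.0006],[0,0,0],0.538],[[0,0,0.0008],[0,0,0],0.538],[[0,0,0.001],[0,0,0],0.538],[[0,0,0.001],[0,0,0],0.538],[[0,0,0.001],[0,0,0],0.538]]' 30
python3 -m pendant '[[[0,0,0.0001],[0,0,0],0.538],[[0,0,0.0002],[0,0,0],0.538],[[0,0,0.0003],[0,0,0],0.538],[[0,0,0.0004],[0,0,0],0.538],[[0,0,0.0005],[0,0,0],0.538],[[0,0,0.0006],[0,0,0],0.538],[[0,0,0.0007],[0,0,0],0.538],[[0,0,0.0007],[0,0,0],0.538],[[0,0,0.0007],[0,0,0],0.538],[[0,0,0.0007],[0,0,0],0.538]]' 30)|grep -E "pos|force|clock|width"
```

```text
clock: 16.33
tcp_pos: [0.4452, -0.1715, 0.1959]
ft_force: [0.4, -0.2, -1.0]
grip_width: 0.0514
clock: 17.17
tcp_pos: [0.4453, -0.1715, 0.1952]
ft_force: [-0.6, 0.1, -1.8]
grip_width: 0.0512
```

```bash

(python3 -m pendant '[[[0,0,0.0001],[0,0,0],0.538],[[0,0,0.0002],[0,0,0],0.538],[[0,0,0.0003],[0,0,0],0.538],[[0,0,0.0004],[0,0,0],0.538],[[0,0,0.0006],[0,0,0],0.538],[[0,0,0.0008],[0,0,0],0.538],[[0,0,0.001],[0,0,0],0.538],[[0,0,0.0012],[0,0,0],0.538],[[0,0,0.0012],[0,0,0],0.538],[[0,0,0.0012],[0,0,0],0.538]]' 30
python3 -m pendant '[[[0,0,0.0001],[0,0,0],0.538],[[0,0,0.0002],[0,0,0],0.538],[[0,0,0.0003],[0,0,0],0.538],[[0,0,0.0004],[0,0,0],0.538],[[0,0,0.0005],[0,0,0],0.538],[[0,0,0.0006],[0,0,0],0.538],[[0,0,0.0007],[0,0,0],0.538],[[0,0,0.0007],[0,0,0],0.538],[[0,0,0.0007],[0,0,0],0.538],[[0,0,0.0007],[0,0,0],0.538]]' 30)|grep -E "pos|force|clock|width"
```

```text
clock: 18.0
tcp_pos: [0.4453, -0.1715, 0.194]
ft_force: [0.6, 0.5, -1.6]
grip_width: 0.0514
clock: 18.83
tcp_pos: [0.4454, -0.1716, 0.1933]
ft_force: [0.3, 0.1, -1.1]
grip_width: 0.0514
```

The tips are below the nest's top face without resistance, so they are through the eyes. Now down to the shoulders by feel.

```bash

(python3 -m pendant '[[[0,0,0.0003],[0,0,0],0.538],[[0,0,0.0006],[0,0,0],0.538],[[0,0,0.0009],[0,0,0],0.538],[[0,0,0.0012],[0,0,0],0.538],[[0,0,0.0014],[0,0,0],0.538],[[0,0,0.0016],[0,0,0],0.538],[[0,0,0.0018],[0,0,0],0.538],[[0,0,0.0019],[0,0,0],0.538],[[0,0,0.002],[0,0,0],0.538],[[0,0,0.002],[0,0,0],0.538]]' 30
python3 -m pendant '[[[0,0,0.0001],[0,0,0],0.538],[[0,0,0.0002],[0,0,0],0.538],[[0,0,0.0003],[0,0,0],0.538],[[0,0,0.0004],[0,0,0],0.538],[[0,0,0.0005],[0,0,0],0.538],[[0,0,0.0006],[0,0,0],0.538],[[0,0,0.0006],[0,0,0],0.538],[[0,0,0.0006],[0,0,0],0.538],[[0,0,0.0006],[0,0,0],0.538],[[0,0,0.0006],[0,0,0],0.538]]' 30)|grep -E "pos|force|clock|width"
```

```text
clock: 19.67
tcp_pos: [0.4454, -0.1716, 0.1914]
ft_force: [-0.5, 0.5, -2.0]
grip_width: 0.0516
clock: 20.5
tcp_pos: [0.4455, -0.1716, 0.1908]
ft_force: [-0.3, -0.6, 2.1]
grip_width: 0.0512
```

```bash

(python3 -m pendant '[[[0,0,0],[0,0,0],0.53],[[0,0,0],[0,0,0],0.52],[[0,0,0],[0,0,0],0.51],[[0,0,0],[0,0,0],0.5],[[0,0,0],[0,0,0],0.49],[[0,0,0],[0,0,0],0.48],[[0,0,0],[0,0,0],0.47],[[0,0,0],[0,0,0],0.46],[[0,0,0],[0,0,0],0.46],[[0,0,0],[0,0,0],0.46]]' 40
python3 -m pendant '[[[0,0,0],[0,0,0],0.45],[[0,0,-0.0003],[0,0,0],0.44],[[0,0,-0.0004],[0,0,0],0.43],[[0,0,-0.0005],[0,0,0],0.42],[[0,0,-0.0005],[0,0,0],0.41],[[0,0,-0.0005],[0,0,0],0.4],[[0,0,-0.0005],[0,0,0],0.39],[[0,0,-0.0005],[0,0,0],0.39],[[0,0,-0.0005],[0,0,0],0.39],[[0,0,-0.0005],[0,0,0],0.39]]' 40)|grep -E "pos|force|clock|width"
```

```text
clock: 21.33
tcp_pos: [0.4457, -0.1717, 0.1911]
ft_force: [-0.8, 0.3, 7.1]
grip_width: 0.0441
clock: 22.17
tcp_pos: [0.4458, -0.172, 0.1917]
ft_force: [-1.1, -2.8, 7.7]
grip_width: 0.0375
```

```bash

(python3 -m pendant '[[[0,0,-0.0003],[0,0,0],0.385],[[0,0,-0.0006],[0,0,0],0.38],[[0,0,-0.0008],[0,0,0],0.375],[[0,0,-0.001],[0,0,0],0.37],[[0,0,-0.001],[0,0,0],0.365],[[0,0,-0.001],[0,0,0],0.36],[[0,0,-0.001],[0,0,0],0.355],[[0,0,-0.001],[0,0,0],0.35],[[0,0,-0.001],[0,0,0],0.345],[[0,0,-0.001],[0,0,0],0.345]]' 40
python3 -m pendant '[[[0,0,0],[0,0,0],0.34],[[0,0,-0.0002],[0,0,0],0.335],[[0,0,-0.0004],[0,0,0],0.33],[[0,0,-0.0004],[0,0,0],0.328],[[0,0,-0.0004],[0,0,0],0.326],[[0,0,-0.0004],[0,0,0],0.324],[[0,0,-0.0004],[0,0,0],0.322],[[0,0,-0.0004],[0,0,0],0.322],[[0,0,-0.0004],[0,0,0],0.322],[[0,0,-0.0004],[0,0,0],0.322]]' 40)|grep -E "pos|force|clock|width"
```

```text
clock: 23.0
tcp_pos: [0.4454, -0.1715, 0.1922]
ft_force: [-0.6, -0.0, 0.9]
grip_width: 0.0331
clock: 23.83
tcp_pos: [0.4454, -0.1716, 0.1927]
ft_force: [-0.6, -0.6, -2.8]
grip_width: 0.0309
```

```bash

(python3 -m pendant '[[[0,0,-0.0015],[0,0,0],0.322],[[-0.0001,0,-0.003],[0,0,0],0.322],[[-0.0002,0,-0.005],[0,0,0],0.322],[[-0.0003,0,-0.007],[0,0,0],0.322],[[-0.0004,0,-0.01],[0,0,0],0.322],[[-0.0006,0,-0.014],[0,0,0],0.322],[[-0.0008,0,-0.018],[0,0,0],0.322],[[-0.001,0,-0.024],[0,0,0],0.322],[[-0.0013,0,-0.03],[0,0,0],0.322],[[-0.0013,0,-0.03],[0,0,0],0.322]]' 40
python3 -m pendant '[[[-0.0004,0,-0.01],[0,0,0],0.322],[[-0.0009,0.01,-0.02],[0,0,0],0.322],[[-0.0013,0.03,-0.03],[0,0,0],0.322],[[-0.0013,0.055,-0.03],[0,0,0],0.322],[[-0.0013,0.08,-0.03],[0,0,0],0.322],[[-0.0013,0.105,-0.03],[0,0,0],0.322],[[-0.0013,0.13,-0.03],[0,0,0],0.322],[[-0.0013,0.147,-0.03],[0,0,0],0.322],[[-0.0013,0.15,-0.03],[0,0,0],0.322],[[-0.0013,0.15,-0.03],[0,0,0],0.322]]' 40)|grep -E "pos|force|clock|width"
python3 - <<'E'
from h import *
from station import manip
s=manip.snapshot("scene");st=manip.read_state();p=st["tcp_pos"];pickle.dump((s,p),open("s3.pkl","wb"))
print(p,np.degrees(st["eef_rot"]))
tp=proj(s,p-[0,0,.174]);print(tp);u,v=int(tp[0])-40,int(tp[1])-55;print(u,v)
cv2.imwrite("pics/r1.png",crop(s,u,v,80,75,8))
E
```

```text
clock: 24.67
tcp_pos: [0.4457, -0.1717, 0.224]
ft_force: [-0.9, 0.4, -1.4]
grip_width: 0.0307
clock: 25.5
tcp_pos: [0.4676, -0.022, 0.2531]
ft_force: [0.4, -1.0, -1.6]
grip_width: 0.0306
[ 0.46759065 -0.0228337   0.25299204] [-179.99969473    2.52015116  171.543981  ]
[274.01964705 264.02414729]
234 209
```

View pics/r1.png

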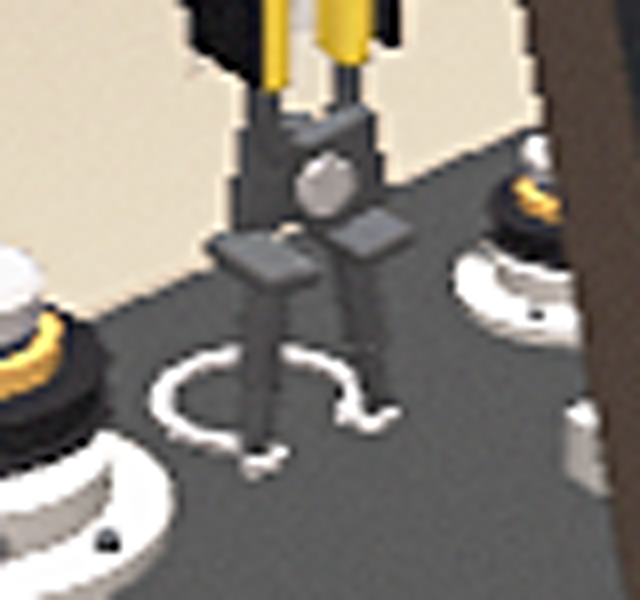

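```bash
python3 - <<'E'
from h import *
s,p=pickle.load(open("s3.pkl","rb"))
y=np.radians(-8.5);X=np.array([np.cos(y),np.sin(y),0]);Y=np.array([-X[1],X[0],0])
g=cv2.cvtColor(s["frame"],cv2.COLOR_RGB2GRAY).astype(float);u0,v0=251,249
sub=g[v0:v0+22,u0:u0+36]
n,l,st,ce=cv2.connectedComponentsWithStats((sub>125).astype(np.uint8))
pts=[]
for zr in(.0795,.081):
    print("z",zr)
    for i in range(1,n):
        if st[i][4]<4 or st[i][4]>250: continue
        vv,uu=np.nonzero(l==i)
        Q=np.array([onz(s,a+u0,b+v0,zr)-p for a,b in zip(uu,vv)])
        q=np.c_[Q@X,Q@Y]*1e3
        w=sub[vv,uu]-90
        print(i,st[i].tolist(),"x",q[:,0].min().round(1),q[:,0].max().round(1),"y",q[:,1].min().round(1),q[:,1].max().round(1))
        pts.append((zr,q))
    Q=np.vstack([q for z,q in pts if z==zr and len(q)>8]);
    from scipy.optimize import least_squares
    K=Q[Q[:,0]>8]
    r=least_squares(lambda a:np.hypot(K[:,0]-a[0],K[:,1]-a[1])-a[2],(22,-3,21),loss="soft_l1");print("circle",r.x.round(2),np.sqrt(np.mean(r.fun**2)).round(2))
    for a in((266.3,266.1),(279.8,260.2)): q=onz(s,*a,zr)-p;print("eye",(q@X*1e3).round(1),(q@Y*1e3).round(1))
for r in sub.astype(int): print(*["%3d"%k for k in r])
E
```

```text
z 0.0795
1 [1, 3, 18, 17, 79] x -3.9 52.6 y -10.0 25.2
2 [18, 3, 15, 11, 46] x -2.3 43.2 y -24.4 -8.8
3 [0, 16, 5, 6, 23] x 2.0 21.7 y 33.5 44.8
circle [26.19  0.74 22.8 ] 6.45
eye 1.4 15.7
eye 4.5 -16.0
z 0.081
1 [1, 3, 18, 17, 79] x -6.2 50.1 y -8.4 26.7
2 [18, 3, 15, 11, 46] x -4.6 40.8 y -22.8 -7.2
3 [0, 16, 5, 6, 23] x -0.2 19.3 y 35.0 46.2
circle [24.22  1.95 22.47] 5.55
eye -0.8 17.2
eye 2.2 -14.4
 91  91  91  94  92  90  91  95  94  91  94  92  83  74  77  78  73  74  64  85  96  95  93  92  95  82  64  68  71  72  70  88  92  93  92  91
 92  92  92  93  93  95  94  92  95  92  91  94  90  79  78  77  75  71  70  86  91  91  94  89  94  86  65  64  70  72  71  81  90  93  90  92
 91  94  94  91  91  92  92  90  91  89  82  81  73  67  78  80  72  66  57  70  81  88  87  90  93  80  59  62  70  69  77  78  91  95  94  91
 92  91  94  88  91  88  83  77  72  67 111 182 172  97  78  78  70  61 163 207 166  97  66  75  81  89  93  78  73  90  71  85  93  93  92  92
 90  92  90  90  85  78  67 160 247 255 255 255 189  77  75  78  68  63 154 249 255 255 255 199  94  72  63  60  61 
[... 1775 characters left out ...]
  89  90  90  90  86  86  82  85 167 255 255 255 202 104  84  91  92  95  91  92  95  95  92  92  90  91  92  92  94  91  94
255 255 255 143  81  88  93  92  92  92  89  90  87 153 173 169 190 156  94  87  91  94  95  89  95  92  91  91  93  91  93  91  90  92  94  95
254 255 255 238  66  90  95  92  93  91  93  92  88 113 171 127  67  85  87  93  91  91  89  94  93  92  91  90  91  91  92  92  91  90  96  95
254 255 255 255 149  81  92  92  90  94  96  93  89  87  86  87  89  91  93  91  93  90  92  92  90  95  94  94  93  91  95  92  93  91  91  90
253 254 255 254 139  81  92  93  92  94  93  90  91  93  91  96  91  91  92  93  92  91  92  92  92  93  92  93  93  93  91  90  94  91  92  93
```

```bash
python3 - <<'E'
from h import *
from scipy.optimize import least_squares
s,p=pickle.load(open("s3.pkl","rb"))
y=np.radians(-8.5);X=np.array([np.cos(y),np.sin(y),0]);Y=np.array([-X[1],X[0],0])
g=cv2.cvtColor(s["frame"],cv2.COLOR_RGB2GRAY).astype(float);u0,v0=251,249
sub=g[v0:v0+16,u0:u0+29].copy();sub[9:,24:]=0
vv,uu=np.nonzero(sub>190)
for zr in(.0785,.0795,.0805):
    Q=np.array([onz(s,a+u0,b+v0,zr)-p for a,b in zip(uu,vv)]);q=np.c_[Q@X,Q@Y]*1e3;w=(sub[vv,uu]-90)/165
    r=least_squares(lambda a:w*(np.hypot((q[:,0]-a[0])/a[2],(q[:,1]-a[1])/a[3])-1)*22,(26,0,22,22),loss="soft_l1")
    print(zr,"centre",r.x.round(2),"back mid x",(r.x[0]+r.x[2]).round(1),"rms",np.sqrt(np.mean(r.fun**2)).round(2))
    for a in((266.3,265.6),(280.,260.7)): k=onz(s,*a,zr)-p;print("eye",(k@X*1e3).round(1),(k@Y*1e3).round(1))
# spindle & nest in the top view
o=pickle.load(open("s0.pkl","rb"));t=o["top"];sc=o["scene"];f=cv2.cvtColor(t["frame"],cv2.COLOR_RGB2HSV)
h=f[185:220,195:235];
for r in h[4:28,5:30]: print(" ".join("%3d/%3d"%(k[1],k[2]) for k in r[::1])) if 0 else None
gr=cv2.cvtColor(t["frame"],cv2.COLOR_RGB2GRAY)
m=((f[...,1]<60)&(f[...,2]>150)).astype(np.uint8);k=np.zeros_like(m);cv2.circle(k,(212,201),9,1,-1)
e=np.argwhere(m*k)[:,::-1];print("end px",len(e),e.mean(0),"dia px",2*np.sqrt(len(e)/np.pi))
br=((f[...,1]>=90)&(f[...,0]<30)&(f[...,2]>70)).astype(np.uint8);k[:]=0;cv2.circle(k,(212,201),16,1,-1)
b=np.argwhere(br*k)[:,::-1].astype(np.float32);(c,ax,an)=cv2.fitEllipse(cv2.convexHull(b.astype(np.int32)));print("brass",np.round(c,2),np.round(ax,1))
print("end",onz(t,*e.mean(0),.073),"brass",onz(t,*c,.056),"flange",onz(t,214.2,201.8,.008))
print("scene axis predictions end .073",proj(sc,(.603,-.0315,.073)),"brass top .056",proj(sc,(.603,-.0315,.056)),"foot .0",proj(sc,(.603,-.0315,0)))
G=cv2.cvtColor(sc["frame"],cv2.COLOR_RGB2GRAY)[236:264,214:247]
for r in G: print(*["%3d"%k for k in r])
E
```

```text
0.0785 centre [29.06 -1.58 22.36 22.21] back mid x 51.4 rms 1.1
eye 4.5 13.7
eye 4.3 -16.2
0.0795 centre [27.49 -0.55 22.31 22.16] back mid x 49.8 rms 1.1
eye 3.0 14.7
eye 2.8 -15.1
0.0805 centre [25.91  0.48 22.26 22.11] back mid x 48.2 rms 1.1
eye 1.4 15.7
eye 1.2 -14.1
end px 229 [211.80786026 200.40174672] dia px 17.075475271404667
brass [212.52 200.48] [21.  21.2]
end [ 0.60287812 -0.03151304  0.073     ] brass [ 0.6038404  -0.03142805  0.056     ] flange [ 0.60392842 -0.03073919  0.008     ]
scene axis predictions end .073 [229.97630939 242.36731943] brass top .056 [230.48860614 250.07186884] foot .0 [232.1324758  274.79440532]
134 133 136 134 132 136 132 135 135 138 133 134 133 138 139 155 164 163 160 160 158 157 156 155 156 159 157 159 157 157 157 161 157
132 133 135 133 134 134 133 135 131 133 134 134 131 138 140 152 161 163 159 157 156 156 157 158 156 156 156 157 160 159 157 158 160
134 135 132 135 133 134 134 134 133 133 134 131 130 130 133 146 157 158 156 156 156 157 157 160 159 157 157 158 159 157 158 157 157
136 133 137 132 134 135 132 132 134 129 128 123 119 150 196 21
[... 2537 characters left out ...]
  32  31  31  34  34  38  31  22  17  26
 26  32  33  37  37  39  34  27  31  27  33  33  46  53  62  66  55  41  31  30  27  30  26  31  34  35  41  30  23  17  13  16  33
 21   9  25  31  41  38  37  38  30  36  36  29  34  27  29  29  30  30  24  29  34  36  40  34  38  32  26  15  16  21  13  28  27
 33  20  21  17  22  25  33  37  37  39  32  37  35  33  36  39  37  36  41  37  36  36  35  24  21  23  18  18  17   8  18  29  32
 36  26  14  15  11  21  12  21  25  17  29  33  31  29  32  29  29  36  27  23  14  15  18   3  29  10  12  12  14  23  29  26  52
 22  31  23  19  14   9  23  20  19  21  11  19  12   7  16  24  18  17  15  20  19  21  24  15  21  20  15  16  19  30  23  44 208
```

Spindle axis about (0.6038, -0.0308), seat about 0.056 high. The ring hangs on the tips with its axis about 27 mm ahead of the TCP and its eyes about 31 mm apart, so it needs slightly more spread. Next: hover just above the spindle end.

```bash
python3 -c "from h import *;go((.5771,-.0266,.262),171.5)"
```

```text
t 25.55 pos [ 0.4676 -0.0228  0.253 ] rot [-180.      2.52  171.54] F [-0.6 -0.7 -1.5] w 31.2
shift mm [-109.2   12.4   -4.2] turn z 0.04
```

```bash

(python3 -m pendant '[[[0,0,-0.006],[0,0,0],0.32],[[-0.01,0.001,-0.008],[0,0,0],0.319],[[-0.025,0.003,-0.008],[0,0,0],0.318],[[-0.042,0.005,-0.008],[0,0,0],0.317],[[-0.06,0.007,-0.008],[0,0,0],0.316],[[-0.078,0.009,-0.007],[0,0,0],0.315],[[-0.094,0.011,-0.006],[0,0,0],0.314],[[-0.104,0.012,-0.005],[0,0,0],0.313],[[-0.109,0.0124,-0.0042],[0,0,0],0.312],[[-0.1092,0.0124,-0.0042],[0,0,0],0.312]]' 40
python3 -m pendant '[[[0,0,0],[0,0,0],0.312],[[0,0,0],[0,0,0],0.312],[[0,0,0],[0,0,0],0.312],[[0,0,0],[0,0,0],0.312],[[0,0,0],[0,0,0],0.312],[[0,0,0],[0,0,0],0.312],[[0,0,0],[0,0,0],0.312],[[0,0,0],[0,0,0],0.312],[[0,0,0],[0,0,0],0.312],[[0,0,0],[0,0,0],0.312]]' 40)|grep -E "pos|force|clock|width"
python3 - <<'E'
from h import *
from station import manip
s=manip.snapshot("scene");st=manip.read_state();p=st["tcp_pos"];pickle.dump((s,p),open("s4.pkl","wb"))
print(p,np.degrees(st["eef_rot"]))
tp=proj(s,p-[0,0,.174]);print(tp);u,v=int(tp[0])-45,int(tp[1])-40;print(u,v)
cv2.imwrite("pics/r2.png",crop(s,u,v,75,70,8))
E
```

```text
clock: 26.38
tcp_pos: [0.5778, -0.0277, 0.2614]
ft_force: [-0.6, -0.3, -1.2]
grip_width: 0.03
clock: 27.22
tcp_pos: [0.5772, -0.0271, 0.2617]
ft_force: [0.5, -0.3, -1.7]
grip_width: 0.03
[ 0.57719352 -0.02711377  0.26166488] [179.99442775   2.50143394 171.46797289]
[236.26579088 240.35684758]
191 200
```

View pics/r2.png

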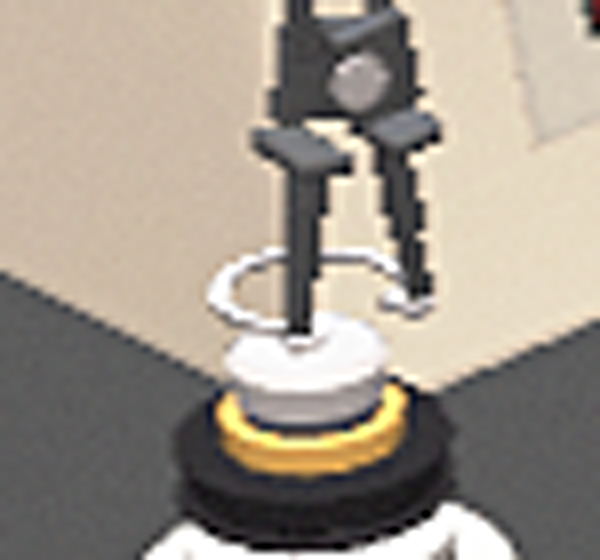

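```bash
cat > ringfit.py <<'E'
from h import *
from station import manip
from scipy.optimize import least_squares
def fit(s,p,ztop,box,mask=None,th=190):
    y=np.radians(-8.5);X=np.array([np.cos(y),np.sin(y),0]);Y=np.array([-X[1],X[0],0])
    u0,v0,w,h=box;g=cv2.cvtColor(s["frame"],cv2.COLOR_RGB2GRAY).astype(float)[v0:v0+h,u0:u0+w]
    return g
if __name__=="__main__":
    s,p=pickle.load(open("s4.pkl","rb"))
    g=fit(s,p,0,(214,228,34,34))
    for r in g.astype(int): print(*["%3d"%k for k in r])
E
(python3 -m pendant '[[[0.0001,0,0.001],[0,0,0],0.312],[[0.0001,0,0.002],[0,0,0],0.312],[[0.0001,0,0.003],[0,0,0],0.312],[[0.0002,0,0.004],[0,0,0],0.312],[[0.0002,0,0.005],[0,0,0],0.312],[[0.0003,0,0.006],[0,0,0],0.312],[[0.0003,0,0.007],[0,0,0],0.312],[[0.0003,0,0.0075],[0,0,0],0.312],[[0.0003,0,0.008],[0,0,0],0.312],[[0.0003,0,0.008],[0,0,0],0.312]]' 40)|grep -E "pos|force|clock|width"
python3 - <<'E'
from h import *
from station import manip
s=manip.snapshot("scene");p=manip.read_state()["tcp_pos"];pickle.dump((s,p),open("s5.pkl","wb"))
print(p);c=crop(s,205,205,50,66,8)
c=cv2.resize(s["frame"][222:264,205:255,::-1],None,fx=14,fy=14,interpolation=cv2.INTER_CUBIC)
cv2.imwrite("pics/r3.png",c)
E
```

```text
clock: 28.1
tcp_pos: [0.5772, -0.0271, 0.2536]
ft_force: [-0.4, 0.5, -1.4]
grip_width: 0.0296
[ 0.57723985 -0.02713342  0.25366768]
```

View pics/r3.png

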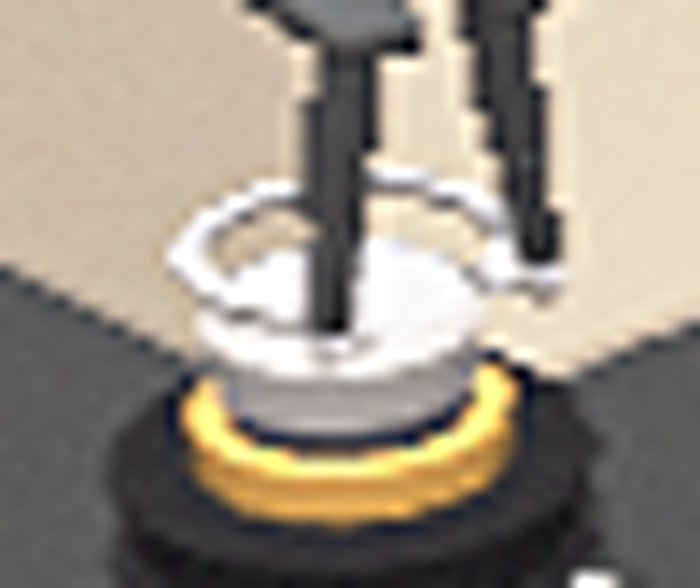

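The ring is concentric with the spindle end in this view: ring centre near u 340 and end centre near u 341 in the crop, with a vertical gap consistent with concentric at about 4 mm clearance. Lower by feel.

```bash

(python3 -m pendant '[[[0,0,0.0005],[0,0,0],0.312],[[0,0,0.001],[0,0,0],0.312],[[0.0001,0,0.0015],[0,0,0],0.312],[[0.0001,0,0.002],[0,0,0],0.312],[[0.0001,0,0.0025],[0,0,0],0.312],[[0.0001,0,0.003],[0,0,0],0.312],[[0.0002,0,0.0035],[0,0,0],0.312],[[0.0002,0,0.004],[0,0,0],0.312],[[0.0002,0,0.0045],[0,0,0],0.312],[[0.0002,0,0.0045],[0,0,0],0.312]]' 40
python3 -m pendant '[[[0,0,0.0003],[0,0,0],0.312],[[0,0,0.0006],[0,0,0],0.312],[[0,0,0.0009],[0,0,0],0.312],[[0,0,0.0012],[0,0,0],0.312],[[0.0001,0,0.0015],[0,0,0],0.312],[[0.0001,0,0.0018],[0,0,0],0.312],[[0.0001,0,0.002],[0,0,0],0.312],[[0.0001,0,0.002],[0,0,0],0.312],[[0.0001,0,0.002],[0,0,0],0.312],[[0.0001,0,0.002],[0,0,0],0.312]]' 40)|grep -E "pos|force|clock|width"
```

```text
clock: 28.98
tcp_pos: [0.5772, -0.0271, 0.2491]
ft_force: [0.0, 0.5, -1.1]
grip_width: 0.0296
clock: 29.82
tcp_pos: [0.5772, -0.0271, 0.2472]
ft_force: [-0.4, 0.6, -1.5]
grip_width: 0.0296
```

```bash

(python3 -m pendant '[[[0,0,0.0003],[0,0,0],0.312],[[0,0,0.0006],[0,0,0],0.312],[[0,0,0.0009],[0,0,0],0.312],[[0,0,0.0012],[0,0,0],0.312],[[0.0001,0,0.0015],[0,0,0],0.312],[[0.0001,0,0.0018],[0,0,0],0.312],[[0.0001,0,0.002],[0,0,0],0.312],[[0.0001,0,0.002],[0,0,0],0.312],[[0.0001,0,0.002],[0,0,0],0.312],[[0.0001,0,0.002],[0,0,0],0.312]]' 40
python3 -m pendant '[[[0,0,0.0003],[0,0,0],0.312],[[0,0,0.0006],[0,0,0],0.312],[[0,0,0.0009],[0,0,0],0.312],[[0,0,0.0012],[0,0,0],0.312],[[0.0001,0,0.0015],[0,0,0],0.312],[[0.0001,0,0.0018],[0,0,0],0.312],[[0.0001,0,0.0021],[0,0,0],0.312],[[0.0001,0,0.0024],[0,0,0],0.312],[[0.0001,0,0.0025],[0,0,0],0.312],[[0.0001,0,0.0025],[0,0,0],0.312]]' 40)|grep -E "pos|force|clock|width"
python3 - <<'E'
from h import *
from station import manip
s=manip.snapshot("scene");pickle.dump(s,open("s6.pkl","wb"))
g=cv2.cvtColor(s["frame"],cv2.COLOR_RGB2GRAY)[234:262,212:248]
for r in g: print(*["%3d"%k for k in r])
E
```

```text
clock: 30.65
tcp_pos: [0.5772, -0.0271, 0.2452]
ft_force: [0.4, 0.4, -0.9]
grip_width: 0.0299
clock: 31.48
tcp_pos: [0.5772, -0.0271, 0.2426]
ft_force: [-0.1, 1.6, -1.3]
grip_width: 0.0295
192 189 189 191 191 190 192 189 190 190 188 189 192 190 206 141  69  75  71  54 191 229 222 219 220 225 240 164  52  68  68  51 195 230 222 220
191 190 191 190 193 190 193 189 191 192 189 188 192 193 205 137  69  74  65  53 194 229 220 219 219 223 235 159  47  73  69  54 197 232 222 220
191 190 191 192 191 190 192 192 191 190 191 190 188 187 199 141  68  74  70  43 196 229 220 220 220 220 234 161  48  63  67  54 198 236 224 220
191 187 189 190 190 187 190 190 187 189 185 185 183 255 255 158  71  74  67  41 229 251 236 224 213 219 230 152  42  60  70  59  49 183 225 220
190 191 189 189 192 186 189 186 183 181 255 255 226 149 101  69  73  76  67  70 108 165 211 255 255 249 229 237 164  51  69  50 198 236 223 222
191 190 190 187 189 189 188 179 255 254 143 118 172 195 130  59  74  74  60  88 224 248 202 188 200 254 255 255 159  52  53  48 197 234 224 221
190 191 190 190 191 186 179 252 235 117 148 179
[... 2420 characters left out ...]
  48  53  41 108 154 164 167 165 162 163 163 165 166 167 167 167 166 165 168 171 134  72  46  48  47  56  56  55  40  41  66
101  66  39  55  57  55  54  48  45  66 117 140 162 178 177 179 178 180 176 180 181 188 147  89  54  46  46  50  54  52  57  51  36  14  43  68
 97  76  46  48  56  50  53  55  50  50  47  45  52  66  75  76  94 101  88  62  47  45  43  46  48  50  49  57  60  53  44  28  26  32  43  69
 91  67  43  26  35  53  59  54  58  54  54  49  51  50  48  45  44  48  44  50  46  57  51  52  53  56  61  52  38  29  32  24  23  38  44  39
 86  60  47  34  24  22  33  44  56  56  60  58  55  56  53  56  56  53  55  55  56  57  57  57  53  38  30  32  31  28  25  24  30  48  46  63
```

```bash

(python3 -m pendant '[[[0,0,0.0003],[0,0,0],0.312],[[0,0,0.0006],[0,0,0],0.312],[[0,0,0.0009],[0,0,0],0.312],[[0,0,0.0012],[0,0,0],0.312],[[0.0001,0,0.0015],[0,0,0],0.312],[[0.0001,0,0.0018],[0,0,0],0.312],[[0.0001,0,0.0021],[0,0,0],0.312],[[0.0001,0,0.0025],[0,0,0],0.312],[[0.0001,0,0.003],[0,0,0],0.312],[[0.0001,0,0.003],[0,0,0],0.312]]' 40
python3 -m pendant '[[[0,0,0.0003],[0,0,0],0.312],[[0,0,0.0006],[0,0,0],0.312],[[0,0,0.0009],[0,0,0],0.312],[[0,0,0.0012],[0,0,0],0.312],[[0.0001,0,0.0015],[0,0,0],0.312],[[0.0001,0,0.0018],[0,0,0],0.312],[[0.0001,0,0.0021],[0,0,0],0.312],[[0.0001,0,0.0024],[0,0,0],0.312],[[0.0001,0,0.0025],[0,0,0],0.312],[[0.0001,0,0.0025],[0,0,0],0.312]]' 40)|grep -E "pos|force|clock|width"
```

```text
clock: 32.37
tcp_pos: [0.5773, -0.0271, 0.2396]
ft_force: [0.2, 1.4, -2.0]
grip_width: 0.0294
clock: 33.2
tcp_pos: [0.5772, -0.0271, 0.2372]
ft_force: [1.3, 0.0, -1.3]
grip_width: 0.0299
```

Underside is now about 0.0607. Smaller steps from here.

```bash

(python3 -m pendant '[[[0,0,0.0003],[0,0,0],0.312],[[0,0,0.0006],[0,0,0],0.312],[[0,0,0.0009],[0,0,0],0.312],[[0,0,0.0012],[0,0,0],0.312],[[0.0001,0,0.0014],[0,0,0],0.312],[[0.0001,0,0.0016],[0,0,0],0.312],[[0.0001,0,0.0018],[0,0,0],0.312],[[0.0001,0,0.002],[0,0,0],0.312],[[0.0001,0,0.002],[0,0,0],0.312],[[0.0001,0,0.002],[0,0,0],0.312]]' 40
python3 -m pendant '[[[0,0,0.0001],[0,0,0],0.312],[[0,0,0.0002],[0,0,0],0.312],[[0,0,0.0003],[0,0,0],0.312],[[0,0,0.0004],[0,0,0],0.312],[[0,0,0.0005],[0,0,0],0.312],[[0,0,0.0006],[0,0,0],0.312],[[0,0,0.0008],[0,0,0],0.312],[[0,0,0.0008],[0,0,0],0.312],[[0,0,0.0008],[0,0,0],0.312],[[0,0,0.0008],[0,0,0],0.312]]' 40)|grep -E "pos|force|clock|width"
```

```text
clock: 34.03
tcp_pos: [0.5772, -0.0271, 0.2352]
ft_force: [0.7, 0.3, -0.4]
grip_width: 0.0297
clock: 34.87
tcp_pos: [0.5773, -0.0271, 0.2344]
ft_force: [0.7, 1.6, -0.8]
grip_width: 0.03
```

```bash

chk(){ python3 -c "
from station import manip;import sys
s=manip.read_state();print(round(float(s['clock']),2),s['tcp_pos'].round(4) if hasattr(s['tcp_pos'],'round') else s['tcp_pos'],[round(float(k),1) for k in s['ft_force']]);sys.exit(s['ft_force'][2]>1.5)"; }
python3 -m pendant '[[[0,0,0.0001],[0,0,0],0.312],[[0,0,0.0002],[0,0,0],0.312],[[0,0,0.0003],[0,0,0],0.312],[[0,0,0.0004],[0,0,0],0.312],[[0,0,0.0005],[0,0,0],0.312],[[0,0,0.0006],[0,0,0],0.312],[[0,0,0.0007],[0,0,0],0.312],[[0,0,0.0008],[0,0,0],0.312],[[0,0,0.0008],[0,0,0],0.312],[[0,0,0.0008],[0,0,0],0.312]]' 40 >/dev/null; chk && python3 -m pendant '[[[0,0,0.0001],[0,0,0],0.312],[[0,0,0.0002],[0,0,0],0.312],[[0,0,0.0003],[0,0,0],0.312],[[0,0,0.0004],[0,0,0],0.312],[[0,0,0.0005],[0,0,0],0.312],[[0,0,0.0006],[0,0,0],0.312],[[0,0,0.0007],[0,0,0],0.312],[[0,0,0.0008],[0,0,0],0.312],[[0,0,0.0008],[0,0,0],0.312],[[0,0,0.0008],[0,0,0],0.312]]' 40 >/dev/null && chk
```

```text
35.7 [ 0.5773 -0.0271  0.2336] [-0.2, 1.2, -1.9]False
```

```bash

(python3 -m pendant '[[[0,0,0.0001],[0,0,0],0.312],[[0,0,0.0002],[0,0,0],0.312],[[0,0,0.0003],[0,0,0],0.312],[[0,0,0.0004],[0,0,0],0.312],[[0,0,0.0005],[0,0,0],0.312],[[0,0,0.0006],[0,0,0],0.312],[[0,0,0.0007],[0,0,0],0.312],[[0,0,0.0008],[0,0,0],0.312],[[0,0,0.0008],[0,0,0],0.312],[[0,0,0.0008],[0,0,0],0.312]]' 40 )|grep -E "pos|force|clock|width"
```

```text
clock: 36.53
tcp_pos: [0.5773, -0.0272, 0.2327]
ft_force: [-0.1, 0.5, -1.5]
grip_width: 0.0302
```

```bash

(python3 -m pendant '[[[0,0,0.0001],[0,0,0],0.312],[[0,0,0.0002],[0,0,0],0.312],[[0,0,0.0003],[0,0,0],0.312],[[0,0,0.0004],[0,0,0],0.312],[[0,0,0.0004],[0,0,0],0.312],[[0,0,0.0005],[0,0,0],0.312],[[0,0,0.0005],[0,0,0],0.312],[[0,0,0.0005],[0,0,0],0.312],[[0,0,0.0005],[0,0,0],0.312],[[0,0,0.0005],[0,0,0],0.312]]' 40 )|grep -E "pos|force|clock|width"
```

```text
clock: 37.37
tcp_pos: [0.5774, -0.0272, 0.2323]
ft_force: [-0.2, 0.2, -1.1]
grip_width: 0.0297
```

```bash

(python3 -m pendant '[[[0,0,0.0001],[0,0,0],0.312],[[0,0,0.0002],[0,0,0],0.312],[[0,0,0.0003],[0,0,0],0.312],[[0,0,0.0004],[0,0,0],0.312],[[0,0,0.0005],[0,0,0],0.312],[[0,0,0.0006],[0,0,0],0.312],[[0,0,0.0007],[0,0,0],0.312],[[0,0,0.0008],[0,0,0],0.312],[[0,0,0.0008],[0,0,0],0.312],[[0,0,0.0008],[0,0,0],0.312]]' 40 )|grep -E "pos|force|clock|width"
python3 - <<'E'
from h import *
from station import manip
s=manip.snapshot("scene");pickle.dump(s,open("s7.pkl","wb"))
cv2.imwrite("pics/r4.png",cv2.resize(s["frame"][225:267,205:255,::-1],None,fx=14,fy=14,interpolation=cv2.INTER_CUBIC))
g=cv2.cvtColor(s["frame"],cv2.COLOR_RGB2GRAY)[238:262,212:250]
for r in g: print(*["%3d"%k for k in r])
E
```

```text
clock: 38.2
tcp_pos: [0.5774, -0.0271, 0.2315]
ft_force: [0.4, 0.6, -2.3]
grip_width: 0.0299
192 192 190 191 191 188 189 189 190 190 191 191 187 190 201 135  67  83  77  69  45 193 232 223 221 226 243 169  52  68  69  51 195 228 222 222 219 221
188 190 190 189 187 189 191 189 189 190 189 186 184 185 192 132  70  76  71  62  86 203 227 216 218 222 237 157  47  71  69  52 198 233 223 220 221 221
191 188 190 191 189 191 192 189 185 187 182 176 244 255 255 213  64  71  70  55 192 255 255 255 221 202 233 160  44  67  69  56 203 239 224 221 222 223
191 191 192 191 191 189 189 191 188 174 243 255 253 254 255 210  57  75  70  51 191 255 254 252 254 241 230 155  42  59  66  57  53 191 228 223 222 221
191 191 192 191 187 187 191 188 177 245 255 252 251 254 249 154  57  75  67  49 188 253 252 249 250 253 228 229 166  52  69  59  42 185 228 222 221 219
185 192 195 191 192 192 190 155 234 255 251 249 249 253 253 161  66  73  64  41 250 255 251 250 251 250 244 243 167  56  63  62 206 241 226 222 222 223
148 183 186 193 193 190 186 226 246 252 251 250 251 255 255 169  68  72  67  37 247 255 251 251
[... 1940 characters left out ...]
 165 165 162 204 180 156 167 169 169 169 133  71  41  52  53  51  57  57  38  43  66  89  96
 99  64  45  55  55  52  54  50  43  66 119 138 163 180 179 165 181 172 164 177 178 187 145  94  62  42  48  53  54  56  54  53  33  26  42  68  90  93
 98  74  45  52  54  54  55  52  50  48  46  46  51  68  79  75  92  97  86  63  45  44  44  43  49  49  52  53  60  53  50  31  30  24  42  68  91  93
 89  67  38  27  38  54  56  56  53  53  51  51  49  44  51  44  45  47  44  45  49  50  50  54  52  58  59  50  39  29  25  27  22  42  44  43  77  94
 85  61  45  34  25  29  33  48  56  55  53  56  55  53  50  54  54  51  55  55  58  57  57  56  50  39  36  26  30  33  26  21  31  45  48  59  87  92
```

```bash

(python3 -m pendant '[[[0,0,0.0001],[0,0,0],0.312],[[0,0,0.0002],[0,0,0],0.312],[[0,0,0.0003],[0,0,0],0.312],[[0,0,0.0004],[0,0,0],0.312],[[0,0,0.0005],[0,0,0],0.312],[[0,0,0.0006],[0,0,0],0.312],[[0,0,0.0007],[0,0,0],0.312],[[0,0,0.0007],[0,0,0],0.312],[[0,0,0.0007],[0,0,0],0.312],[[0,0,0.0007],[0,0,0],0.312]]' 40 )|grep -E "pos|force|clock|width"
```

```text
clock: 39.08
tcp_pos: [0.5775, -0.0271, 0.2309]
ft_force: [0.2, 0.5, -0.0]
grip_width: 0.0298
```

```bash

(python3 -m pendant '[[[0,0,0.0001],[0,0,0],0.312],[[0,0,0.0002],[0,0,0],0.312],[[0,0,0.0003],[0,0,0],0.312],[[0,0,0.0004],[0,0,0],0.312],[[0,0,0.0005],[0,0,0],0.312],[[0,0,0.0006],[0,0,0],0.312],[[0,0,0.0006],[0,0,0],0.312],[[0,0,0.0006],[0,0,0],0.312],[[0,0,0.0006],[0,0,0],0.312],[[0,0,0.0006],[0,0,0],0.312]]' 40 )|grep -E "pos|force|clock|width"
```

```text
clock: 39.92
tcp_pos: [0.5775, -0.0271, 0.2303]
ft_force: [-1.3, -0.2, 3.9]
grip_width: 0.0302
```

Contact with the washer: about 5 N, near TCP z 0.2309. Ease the pressure slightly and let the ring close gradually.

```bash

(python3 -m pendant '[[[0,0,-0.0001],[0,0,0],0.312],[[0,0,-0.0002],[0,0,0],0.316],[[0,0,-0.0003],[0,0,0],0.32],[[0,0,-0.0003],[0,0,0],0.325],[[0,0,-0.0004],[0,0,0],0.33],[[0,0,-0.0005],[0,0,0],0.335],[[0,0,-0.0005],[0,0,0],0.34],[[0,0,-0.0006],[0,0,0],0.345],[[0,0,-0.0007],[0,0,0],0.35],[[0,0,-0.0007],[0,0,0],0.35]]' 40 )|grep -E "pos|force|clock|width"
```

```text
clock: 40.75
tcp_pos: [0.5774, -0.0272, 0.2308]
ft_force: [0.1, -0.1, -0.2]
grip_width: 0.0336
```

```bash

(python3 -m pendant '[[[0,0,0],[0,0,0],0.355],[[0,0,-0.0001],[0,0,0],0.36],[[0,0,-0.0001],[0,0,0],0.365],[[0,0,-0.0002],[0,0,0],0.37],[[0,0,-0.0002],[0,0,0],0.375],[[0,0,-0.0003],[0,0,0],0.38],[[0,0,-0.0003],[0,0,0],0.385],[[0,0,-0.0004],[0,0,0],0.39],[[0,0,-0.0004],[0,0,0],0.39],[[0,0,-0.0004],[0,0,0],0.39]]' 40 )|grep -E "pos|force|clock|width"
```

```text
clock: 41.58
tcp_pos: [0.5774, -0.0271, 0.2312]
ft_force: [0.2, 0.8, -1.2]
grip_width: 0.037
```

```bash

(python3 -m pendant '[[[0,0,0],[0,0,0],0.395],[[0,0,0],[0,0,0],0.4],[[0,0,-0.0001],[0,0,0],0.405],[[0,0,-0.0001],[0,0,0],0.41],[[0,0,-0.0001],[0,0,0],0.415],[[0,0,-0.0002],[0,0,0],0.42],[[0,0,-0.0002],[0,0,0],0.425],[[0,0,-0.0002],[0,0,0],0.43],[[0,0,-0.0002],[0,0,0],0.43],[[0,0,-0.0002],[0,0,0],0.43]]' 40 
python3 -m pendant '[[[0,0,0],[0,0,0],0.435],[[0,0,0],[0,0,0],0.44],[[0,0,-0.0001],[0,0,0],0.445],[[0,0,-0.0001],[0,0,0],0.45],[[0,0,-0.0001],[0,0,0],0.455],[[0,0,-0.0002],[0,0,0],0.46],[[0,0,-0.0002],[0,0,0],0.465],[[0,0,-0.0002],[0,0,0],0.47],[[0,0,-0.0002],[0,0,0],0.47],[[0,0,-0.0002],[0,0,0],0.47]]' 40 )|grep -E "pos|force|clock|width"
```

```text
clock: 42.42
tcp_pos: [0.5774, -0.0272, 0.2315]
ft_force: [0.3, 0.2, -1.9]
grip_width: 0.0409
clock: 43.25
tcp_pos: [0.5774, -0.0271, 0.2317]
ft_force: [-0.7, -0.2, -1.4]
grip_width: 0.0448
```

```bash

(python3 -m pendant '[[[0,0,0],[0,0,0],0.475],[[0,0,0],[0,0,0],0.482],[[0,0,0],[0,0,0],0.489],[[0,0,0],[0,0,0],0.496],[[0,0,0],[0,0,0],0.503],[[0,0,0],[0,0,0],0.51],[[0,0,0],[0,0,0],0.517],[[0,0,0],[0,0,0],0.524],[[0,0,0],[0,0,0],0.527],[[0,0,0],[0,0,0],0.527]]' 40 )|grep -E "pos|force|clock|width"
```

```text
clock: 44.08
tcp_pos: [0.5774, -0.0272, 0.2317]
ft_force: [0.3, -0.1, -1.7]
grip_width: 0.0502
```

```bash

(python3 -m pendant '[[[0,0,0],[0,0,0],0.527],[[0,0,0],[0,0,0],0.527],[[0,0,-0.0003],[0,0,0],0.527],[[0,0,-0.0006],[0,0,0],0.527],[[0,0,-0.0009],[0,0,0],0.527],[[0,0,-0.0012],[0,0,0],0.527],[[0,0,-0.0015],[0,0,0],0.527],[[0,0,-0.0018],[0,0,0],0.527],[[0,0,-0.0018],[0,0,0],0.527],[[0,0,-0.0018],[0,0,0],0.527]]' 40 )|grep -E "pos|force|clock|width"
```

```text
clock: 44.92
tcp_pos: [0.5773, -0.0271, 0.2335]
ft_force: [-0.3, -0.2, -2.7]
grip_width: 0.0499
```

```bash

(python3 -m pendant '[[[0,0,-0.0004],[0,0,0],0.527],[[0,0,-0.0008],[0,0,0],0.527],[[0,0,-0.0012],[0,0,0],0.527],[[-0.0001,0,-0.0016],[0,0,0],0.527],[[-0.0001,0,-0.002],[0,0,0],0.527],[[-0.0001,0,-0.0024],[0,0,0],0.527],[[-0.0001,0,-0.0028],[0,0,0],0.527],[[-0.0001,0,-0.0032],[0,0,0],0.527],[[-0.0001,0,-0.0035],[0,0,0],0.527],[[-0.0001,0,-0.0035],[0,0,0],0.527]]' 40 )|grep -E "pos|force|clock|width"
```

```text
clock: 45.75
tcp_pos: [0.5773, -0.0272, 0.2371]
ft_force: [-0.5, 0.7, -1.3]
grip_width: 0.0502
```

```bash

(python3 -m pendant '[[[0,0,-0.001],[0,0,0],0.527],[[-0.0001,0,-0.002],[0,0,0],0.527],[[-0.0001,0,-0.003],[0,0,0],0.527],[[-0.0001,0,-0.005],[0,0,0],0.527],[[-0.0003,0,-0.008],[0,0,0],0.527],[[-0.0005,0,-0.012],[0,0,0],0.527],[[-0.0008,0,-0.018],[0,0,0],0.527],[[-0.001,0,-0.024],[0,0,0],0.527],[[-0.0013,0,-0.03],[0,0,0],0.527],[[-0.0013,0,-0.03],[0,0,0],0.527]]' 40 )|grep -E "pos|force|clock|width"
python3 - <<'E'
from h import *
from station import manip
s=manip.snapshot("scene");st=manip.read_state();pickle.dump((s,st["tcp_pos"]),open("s8.pkl","wb"))
cv2.imwrite("pics/f1.png",cv2.resize(s["frame"][205:267,200:266,::-1],None,fx=9,fy=9,interpolation=cv2.INTER_CUBIC))
go((.5013,.1257,.25),164.5)
E
```

```text
clock: 46.58
tcp_pos: [0.5776, -0.0272, 0.2686]
ft_force: [-0.6, 0.7, -0.6]
grip_width: 0.0502
t 46.63 pos [ 0.5774 -0.0272  0.2679] rot [180.     2.59 171.47] F [ 0.4  0.5 -1.7] w 50.0
shift mm [ 98.7 139.9  13.4] turn z 6.97
```

View pics/f1.png

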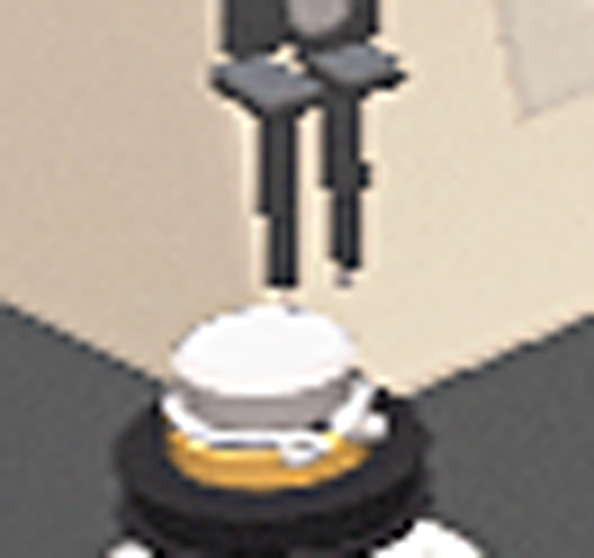

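The ring lies closed in the groove on the washer, with its eyes at crop (298,450) and (370,427), and the tips are free above it. Now work out where the tips are for the return.

```bash
python3 - <<'E'
from h import *
s,p=pickle.load(open("s8.pkl","rb"))
y=np.radians(-8.5);X=np.array([np.cos(y),np.sin(y),0]);Y=np.array([-X[1],X[0],0])
r=[]
for a in((231.4,237.6),(237.8,235.4)):
    q=onz(s,*a,p[2]-.1732)-p;r.append([q@X,q@Y])
r=np.array(r)*1e3;print(r.round(1));m=r.mean(0)
y2=np.radians(-15.5);X2=np.array([np.cos(y2),np.sin(y2),0]);Y2=np.array([-X2[1],X2[0],0])
T=np.array([.501,.1255,0])-(m[0]*X2+m[1]*Y2)*1e-3;print("TCP xy",T.round(4));go((T[0],T[1],.25),164.5)
E
```

```text
[[ 3.3  8.2]
 [ 4.  -6.5]]
TCP xy [0.4972 0.1256 0.    ]
t 46.63 pos [ 0.5774 -0.0272  0.2679] rot [180.     2.59 171.47] F [ 0.4  0.5 -1.7] w 50.0
shift mm [102.7 139.2  13.3] turn z 6.97
```

```bash

(python3 -m pendant '[[[0.01,0.012,-0.001],[0,0,1],0.527],[[0.022,0.03,-0.001],[0,0,2],0.527],[[0.036,0.05,-0.002],[0,0,3],0.527],[[0.05,0.07,-0.003],[0,0,4],0.527],[[0.065,0.09,-0.003],[0,0,5],0.527],[[0.08,0.11,-0.004],[0,0,6],0.527],[[0.093,0.127,-0.0045],[0,0,7],0.527],[[0.1,0.137,-0.0047],[0,0,7],0.527],[[0.102,0.1392,-0.0047],[0,0,7],0.527],[[0.102,0.1392,-0.0047],[0,0,7],0.527]]' 40 )|grep -E "pos|force|clock|width"
python3 - <<'E'
import tips
s=tips.tips()
from h import *
go((.4975,.1256,.235),164.5)
st=tips.manip.read_state();p=st["tcp_pos"]
g=cv2.cvtColor(s["frame"],cv2.COLOR_RGB2GRAY);u,v=proj(s,p-[0,0,.172]).astype(int);print(u,v)
for r in g[v-6:v+9,u-14:u+18]: print(*["%3d"%k for k in r])
E
```

```text
clock: 47.47
tcp_pos: [0.4969, 0.126, 0.2673]
ft_force: [0.2, -0.3, -2.1]
grip_width: 0.0501
p0 [0.4973 0.1254 0.2673] rot [179.7    2.5  164.52] w 0.05023546714076028 F [-0.1 -1.  -2. ]
spot [198.7 281.1] [19, 11, 3, 3, 7] rel x,y mm -2.8 -4.4
spot [189.9 283.4] [10, 13, 3, 3, 7] rel x,y mm -2.5 10.6
t 47.52 pos [0.4973 0.1254 0.2673] rot [179.7    2.5  164.52] F [-0.1 -1.  -2. ] w 50.2
shift mm [ 1.2  0.1 32.2] turn z 0.02
195 281
101 102 101 103 103 106  85  80  86  77  73  93 104 101 105  86  81  81  80  69  92 105 101 103  96  79 225 255 255 255 255 255
 99 102 100 101  98 104  86  80  82  78  74  93 106 105 103  89  78  81  82  74  93 101 104 105 100  83 207 255 255 255 255 255
102 101 102 102 103 104  96  85  81  80  69  87 105 103 104  94  81  81  79  73  93 102 102 104  99  90 112 255 255 255 255 255
105 102 100 101 100 104  88  79  80  78  67  94 102 103 102  92  78  76  74  72  92 104 103 101  98  96 106 141 255 255 255 255
100 102 100 101 101 101  93  83  81  80  67  89 107 103 102  84  70  68  66  76  96 102 101 101 101 100  91 139 159 255 255 255
101  99 101 103 103 103
[... 556 characters left out ...]
  99  97 100  99 103 103 101 103 102 100  99 101 100  94 106
100 102  98 101 104 102 101  97  79  85  98  99 102 101 100 103 102 102 103 102 102 101 101 102 105 103 101  99 103 102  97  94
103 103 101 103 103  99 103 100 102  99 102 100 101 100 101 102 105 101 101 102 100 103 102 102 101 102 102  97 103 100 101  99
101 101  99 102 101 102 100 100 101 104 103 101 100 101  98 101  99  99 101 104  97 102 101 102 102 100  98  98  97  90  88  81
104 101 100 100 100 100 101 101 100 100 103  99 102 103 102 102 101 101 101 102 102 100  98 102  98  91  92  84  78 138 167 190
101 100 102 100 102 102 103 102  98 100 100 103  99 101 104 102 102 100 100 100  97  94  91  89  80 109 149 192 214 220 219 216
```

```bash
python3 - <<'E'
from h import *
from station import manip
s=manip.snapshot("scene");g=cv2.cvtColor(s["frame"],cv2.COLOR_RGB2GRAY);h=cv2.cvtColor(s["frame"],cv2.COLOR_RGB2HSV)
c=proj(s,(.501,.1255,.056));print("pred slot px",c.round(1))
y2=np.radians(-15.5);X2=np.array([np.cos(y2),np.sin(y2),0]);Y2=np.array([-X2[1],X2[0],0])
for a,b in((8.5,16),(8.5,-16),(-8.5,-16),(-8.5,16)): print(proj(s,np.array([.501,.1255,.056])+X2*a*1e-3+Y2*b*1e-3).round(1))
u,v=c.astype(int)
print("cols from",u-16,"rows from",v-14)
for r in h[v-14:v+16,u-16:u+17]: print(*["%3d"%k[2] for k in r])
E
```

```text
pred slot px [196.2 300.7]
[185.3 301. ]
[203.4 295.7]
[207.1 300.4]
[188.8 305.8]
cols from 180 rows from 286
102 101 105 101 104 106 102 100  97 102 102 102 101 106 101 101 101 105 101 102 103 103 101 103  98 102 100 101 101 102 104 100  96
104 102  99 100 104 102 102 103 100 103 100 102 101 103 105 104  99 101 102 104 100 102 102 103 102  99 101 104  99  99 101  96  99
100 103 101 102 102 103 101 101 100 102 103 102 101 102 101 103 100 102 104 102 102 100 102 102 100 102  99  98  97  93 173 218 251
102 103 100 101 100  99 101 104 100 101 105 101 103 103 102 103 102 101 102  96 103  99 101 102  97  96 117 190 251 255 255 255 255
102 101 103 101 105 102 102 102 105 101  97  98 100  98 103  97 100 100 100  98  97  98 117 189 250 255 255 255 255 255 255 255 255
103 104 104 100 102  99 102 103  99 102 105 104 100 102 101  99  99  98 116 191 214 255 255 255 255 255 255 255 255 254 253 253 253
101 100 101 102  99 105 102  97 102  99 101  99  99  99  93 174 216 255 255 255 255 255 255 255 255 254 253 252 251 251 251 250 251
105 101 101 101  98  99  99  97  98  95  96 172 214 255 255 255 2
[... 2270 characters left out ...]
 185 185 179 177 173 173 173 174 176 175
250 250 250 251 252 252 252 252 252 252 253 255 255 255 255 249 229 198 179 184 185 184 176 171 173 173 172 169 174 173 174 173 177
252 252 252 252 252 252 252 254 255 255 255 255 241 213 175 181 184 189 190 182 173 172 168 171 171 170 173 174 178 177 179 182 181
253 251 251 252 255 255 255 255 241 209 175 178 182 189 188 189 187 177 172 167 168 171 167 169 173 173 175 179 180 181 182 188 186
253 255 255 255 248 226 188 174 182 186 187 191 190 186 175 168 165 165 168 169 170 173 172 177 181 183 184 184 187 185 187 184 183
251 238 208 174 175 180 182 186 190 185 180 169 164 160 164 164 166 167 169 173 177 178 183 182 184 183 182 186 186 180 176 170 174
```

The slot centre is at about (195.9,301.9) px. Seen by the same camera, the tips need about +1 mm in x and +2 mm in y. Lower with a force check.

```bash

(python3 -m pendant '[[[-0.001,0.002,0],[0,0,0],0.527],[[-0.0008,0.002,0.008],[0,0,0],0.527],[[-0.0005,0.002,0.016],[0,0,0],0.527],[[-0.0002,0.002,0.024],[0,0,0],0.527],[[0,0.002,0.029],[0,0,0],0.53],[[0.0002,0.002,0.033],[0,0,0],0.53],[[0.0004,0.002,0.037],[0,0,0],0.53],[[0.0006,0.002,0.041],[0,0,0],0.53],[[0.0008,0.002,0.045],[0,0,0],0.53],[[0.0008,0.002,0.045],[0,0,0],0.53]]' 30 )|grep -E "pos|force|clock|width"
```

```text
clock: 48.4
tcp_pos: [0.4985, 0.1275, 0.2216]
ft_force: [-0.4, -0.8, -1.5]
grip_width: 0.0506
```

```bash
python3 -c "
from tips import *
go((.4975,.1256,.183),164.5)"
```

```text
t 48.4 pos [0.4985 0.1275 0.2216] rot [179.71   2.44 164.46] F [-0.4 -0.8 -1.5] w 50.6
shift mm [ 2.1 -2.3 38.5] turn z -0.04
```

```bash

(python3 -m pendant '[[[0.0001,0,0.003],[0,0,0],0.53],[[0.0003,0,0.006],[0,0,0],0.53],[[0.0004,0,0.009],[0,0,0],0.53],[[0.0005,0,0.012],[0,0,0],0.53],[[0.0006,0,0.015],[0,0,0],0.53],[[0.0008,0,0.018],[0,0,0],0.53],[[0.0009,0,0.021],[0,0,0],0.53],[[0.001,0,0.023],[0,0,0],0.53],[[0.001,0,0.024],[0,0,0],0.53],[[0.001,0,0.024],[0,0,0],0.53]]' 30 )|grep -E "pos|force|clock|width"
```

```text
clock: 49.23
tcp_pos: [0.4987, 0.1276, 0.198]
ft_force: [2.0, 0.8, -1.9]
grip_width: 0.0501
```

```bash

(python3 -m pendant '[[[0.0001,0,0.002],[0,0,0],0.53],[[0.0002,0,0.004],[0,0,0],0.53],[[0.0003,0,0.006],[0,0,0],0.53],[[0.0004,0,0.008],[0,0,0],0.53],[[0.0005,0,0.01],[0,0,0],0.53],[[0.0005,0,0.0115],[0,0,0],0.53],[[0.0006,0,0.0125],[0,0,0],0.53],[[0.0006,0,0.0132],[0,0,0],0.53],[[0.0006,0,0.0135],[0,0,0],0.53],[[0.0006,0,0.0135],[0,0,0],0.53]]' 30 )|grep -E "pos|force|clock|width"
```

```text
clock: 50.07
tcp_pos: [0.4987, 0.1277, 0.1847]
ft_force: [1.1, -0.4, -0.9]
grip_width: 0.0503
```

```bash

(python3 -m pendant '[[[0,0,0.0004],[0,0,0],0.53],[[0,0,0.0008],[0,0,0],0.53],[[0,0,0.0012],[0,0,0],0.53],[[0,0,0.0016],[0,0,0],0.53],[[0,0,0.002],[0,0,0],0.53],[[0,0,0.0023],[0,0,0],0.53],[[0,0,0.0026],[0,0,0],0.53],[[0,0,0.0026],[0,0,0],0.53],[[0,0,0.0026],[0,0,0],0.53],[[0,0,0.0026],[0,0,0],0.53]]' 30 )|grep -E "pos|force|clock|width"
```

```text
clock: 50.9
tcp_pos: [0.4994, 0.1277, 0.1828]
ft_force: [1.1, -0.6, 6.1]
grip_width: 0.0502
```

Step contact at TCP z 0.183, as expected. Open, then withdraw straight up.

```bash

(python3 -m pendant '[[[0,0,-0.0003],[0,0,0],0.54],[[0,0,-0.0005],[0,0,0],0.55],[[0,0,-0.0005],[0,0,0],0.57],[[0,0,-0.0005],[0,0,0],0.6],[[0,0,-0.0005],[0,0,0],0.64],[[0,0,-0.0005],[0,0,0],0.68],[[0,0,-0.0005],[0,0,0],0.72],[[0,0,-0.0005],[0,0,0],0.74],[[0,0,-0.0005],[0,0,0],0.74],[[0,0,-0.0005],[0,0,0],0.74]]' 30
python3 -m pendant '[[[-0.0002,0,-0.005],[0,0,0],0.74],[[-0.0004,0,-0.01],[0,0,0],0.74],[[-0.0009,0,-0.02],[0,0,0],0.74],[[-0.0013,0,-0.03],[0,0,0],0.74],[[-0.0018,0,-0.04],[0,0,0],0.74],[[-0.0024,0,-0.055],[0,0,0],0.74],[[-0.0031,0,-0.07],[0,0,0],0.74],[[-0.0039,0,-0.09],[0,0,0],0.74],[[-0.0044,0,-0.1],[0,0,0],0.74],[[-0.0044,0,-0.1],[0,0,0],0.74]]' 30 )|grep -E "pos|force|clock|width"
python3 - <<'E'
from h import *
from station import manip
s=manip.snapshot("scene");o=pickle.load(open("s0.pkl","rb"))["scene"]
def yel(d):
    h=cv2.cvtColor(d["frame"],cv2.COLOR_RGB2HSV)[235:290,165:215];m=cv2.inRange(h,(23,120,60),(34,255,255))
    n,l,st,c=cv2.connectedComponentsWithStats(m);return [(st[i].tolist(),(c[i]+[165,235]).round(1).tolist()) for i in range(1,n) if st[i][4]>20]
print(yel(o));print(yel(s))
# ring on the spindle
g=cv2.cvtColor(s["frame"],cv2.COLOR_RGB2GRAY)[238:262,212:250]
for r in g: print(*["%3d"%k for k in r])
E
```

```text
clock: 51.73
tcp_pos: [0.4988, 0.1277, 0.1826]
ft_force: [0.8, -0.5, 0.7]
grip_width: 0.0699
clock: 52.57
tcp_pos: [0.4992, 0.1272, 0.2854]
ft_force: [0.4, 1.1, -0.0]
grip_width: 0.0702
[([34, 13, 9, 30, 168], [203.0, 262.6]), ([10, 19, 13, 28, 138], [181.2, 267.6])]
[([34, 13, 8, 29, 157], [202.3, 261.9]), ([9, 19, 13, 29, 156], [180.4, 267.2])]
205 204 202 201 204 204 202 203 206 203 206 203 202 204 199 202 209 220 233 233 230 229 227 229 231 229 228 232 231 231 231 230 230 230 229 231 232 229
206 204 205 204 205 203 203 204 204 203 204 200 199 197 192 229 240 254 255 255 247 233 231 225 228 227 230 229 230 229 231 229 231 230 230 231 232 232
202 203 203 204 204 203 204 204 202 200 198 188 250 255 255 255 254 253 252 253 253 254 255 255 245 225 229 229 231 230 230 229 231 230 230 230 229 232
204 205 203 200 203 202 201 205 198 189 250 255 255 254 253 253 252 252 252 252 253 253 253 254 255 246 228 230 231 231 232 230 230 231 231 232 230 232
209 207 205 203 203 202 204 203 195 251 255 255 253 253 253 253 253 253 253 252 252 252 252 252 253 255 231 217 230 232 230 231 231 232 231 232
[... 2196 characters left out ...]
 174 177 178 181 176 177 177 177 180 178 143  77  47  53  57  59  60  61  55  49  70  94 101
104  73  50  59  59  56  58  55  46  69 126 150 176 189 191 190 191 190 191 190 190 201 154 103  72  48  53  50  57  60  59  55  34  29  42  70  91 104
107  80  50  50  62  61  58  57  57  53  51  48  53  73  79  98 108 111  93  67  51  46  46  46  49  52  56  56  64  57  50  37  24  32  52  71  95 101
100  70  44  24  40  59  59  58  61  56  57  53  54  53  52  53  52  50  51  49  53  52  53  59  61  60  61  52  44  31  28  34  26  45  54  46  84 102
 94  69  53  37  28  26  34  52  60  58  56  63  60  65  57  61  57  56  58  56  60  64  59  62  53  47  31  32  33  31  29  33  34  49  49  64  89 100
```

```bash
python3 -c "
from station import manip
s=manip.read_state();print(s['clock'],s['ft_force']);print(manip.sign_off())"
```

```text
52.6167 [-0.04005326  0.52693682 -1.04504214]
the job is handed in; nothing more can be done
None
```

I fitted the ring into the spindle's groove, put the pliers back upright in the block, and handed the job in at 52.6 s. Sign-off gives no verdict, so the result rests on my own checks below.

- **Pick-up and spread:** I set the tips in the eyes until the shoulders met the ring at about 3.5 N. I spread it to an estimated 34 mm between the eyes. That figure comes from the handle opening and was not measured directly. The picture taken just before I added the last bit of spread suggested about 31 mm.
- **Fitting:** I lowered the ring by feel until it touched the washer with about 5 N, then let it close in small steps. The pliers came away with no more than about 1 N of pull.
- **Last checks:**
    - **Ring:** it lies flat on the washer with its eyes roughly 16 mm apart. Its outline matches the washer's in the image.
    - **Pliers:** the handles are within 1 px of where they started, and the step met the block at the expected height.
    - **Gripper:** it was clear at hand-in, with no contact force.
- **What disagreed:**
    - **Pliers in the grip:** they leaned by 1–2.5° and shifted slightly between moves, so I tilted the tool to suit and re-measured the tips.
    - **Camera views:** the two cameras differed by about 1.7 mm on the spindle's position, and I used a point between them.
    - **Bystanders:** I did not re-measure them afterwards, but no move went near them.

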